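# Load the jar and dock the crate behind its lip

## Task

Stand the loose amber jar in the free rear pocket of the small grey crate and let go. Then push the crate up the ramp of the docking bay, without lifting it, until its rear edge has dropped behind the lip and the crate lies flat in the bay; push gently, never harder than 25 N, and stop when you feel the buffer. Both jars must end up standing in the crate; do not disturb the beaker or the wash bottle.

Things in the scene. Friction and masses are not known exactly. Their poses are not given: they have to be found in the camera images.
- dock: Docking bay, fixed to the bench: a 100 mm wide channel between two white rails (10 mm thick, tops 50 mm above the bench), x = 0 to 380 mm, flared at the mouth (x = -60 to 0, about 116 mm apart at the open end). Origin: on the bench, mid-channel, where the straight rails begin; x points level in the up-ramp (pushing) direction, z up. The ramp in the channel begins 0 to 36 mm beyond the origin.
- lip_zone (a point): Middle of the stretch where the lip can be; axes as the bay's. Ramp, lip, well and buffer are one metal insert, clamped anywhere in a 36 mm range along x (unmeasured, new each time): the ramp rises 25.5 mm in 120 mm (12 degrees), then 20 mm level to the lip: an edge that drops straight 11 mm to a flat well floor 14.5 mm above the bench. The edge lies within 18 mm of this point in x.
- bay_end (a point): Foot of the white 120 mm high box that closes the bay (60 mm deep, begins here), on the bench, mid-channel; axes as the bay's. Before it, 152.5 mm beyond the lip edge, is the black buffer face (23 to 45 mm above the bench), so the 150 mm crate has 2.5 mm of play in the well; the buffer yields 2.5 mm at 3 N per mm, then is rigid.
- crate: Loose grey open crate, 150 (x) x 92 (y) x 40 mm (z), walls 4 mm, floor 5 mm, 0.24 to 0.39 kg empty. Origin: centre of its underside; x points to the ramp, z up. A cross wall at x = 0 makes two pockets 69 x 84 mm, centred at x = -36.5 mm (rear, free) and +36.5 mm (front, holds a jar). Starts on the bench before the ramp, a few degrees askew. Pushing it takes about 3 to 10 N.
- crate_rear (a point): Middle of the crate's rear bottom edge (the side away from the ramp; the outer face of the rear wall, which is pushed). Axes as the crate's. As the crate tips over the top of the ramp its rear wall rises against the pusher and can wedge there by friction: if the force builds up, back off a few mm and push on. Its pose is not given while the fingers bear on it.
- crate_front (a point): Middle of the crate's front bottom edge (the side towards the ramp). Axes as the crate's.
- jar_mid (a point): Centre, half-way up (41 mm above its foot), of the loose amber jar standing alone on the bench: 82 mm high, glass body 48 mm wide up to 50 mm, white cap 36 mm wide from 57 to 82 mm above its foot; about 0.15 kg. z points up. Can be gripped by the cap from above.
- jar_in_mid (a point): Centre, half-way up (41 mm above its foot), of a second, identical jar that already stands in the front pocket of the crate. z points up.
- beaker: Bystander: open glass beaker, 68 mm wide, 90 mm high, loose; origin at the centre of its underside.
- wash: Bystander: white wash bottle with blue cap, 64 mm wide, 120 mm high; origin at the centre of its underside.
Mind the look-alikes: they are no part of the job. Leave any green look-alike of the part that bears jar_in_mid alone.

How it is judged (in metres and radians):
On the way, in this order (a step that is already met when the one before it is completed fails the run):
1. the loose jar stands released in the crate's rear pocket, the crate still in front of the lip (x of jar_mid in the frame of crate between -0.06 and -0.015 m and y of jar_mid in the frame of crate between -0.03 and 0.03 m and z of jar_mid in the frame of crate between 0.04 and 0.051 m and angle between jar_mid's own z axis and vertical below 0.15 rad and distance between the grasp point and jar_mid above 0.05 m and x of crate in the frame of dock below 0 m), for 0.2 s.
2. the crate's rear edge has dropped behind the lip and the crate lies flat in the well (z of each of crate_rear, crate_front in the frame of dock below 0.0185 m and x of crate_rear in the frame of dock above 0.13 m and angle between crate's own z axis and vertical below 0.04 rad), for 0.2 s.
At the end, for the whole second after the job is handed in: The crate lies flat (within 0.04 rad) and still on the well floor, both bottom edges under 18.5 mm above the bench and the rear edge behind the lip; each jar stands upright (within 0.15 rad) in its own pocket of the crate, the loose one in the rear pocket (all of step 2 and x of jar_mid in the frame of crate between -0.06 and -0.015 m and y of jar_mid in the frame of crate between -0.03 and 0.03 m and z of jar_mid in the frame of crate between 0.04 and 0.051 m and angle between each of jar_mid, jar_in_mid's own z axis and vertical below 0.15 rad and x of jar_in_mid in the frame of crate between 0.015 and 0.06 m and y of jar_in_mid in the frame of crate between -0.03 and 0.03 m and z of jar_in_mid in the frame of crate below 0.051 m and linear speed of crate below 0.01 m/s); the robot touches nothing.
It fails at once if the robot presses on the crate with more than 25 N (contact force between any of the fingers, the arm and crate above 25 N).
It fails at once if the crate is lifted (its underside's centre over 45 mm above the bench) (z of crate in the frame of dock above 0.045 m).
It fails at once if the beaker or wash bottle is moved by more than 15 mm (distance of any of beaker, wash from where it was at the start of the episode above 0.015 m).
It fails at once if a jar tips by more than 0.7 rad (angle between any of jar_mid, jar_in_mid's own z axis and vertical above 0.7 rad).
It also fails if it takes over 72 s, if anything falls off the work surface, if the arm or the gripper's body presses on something with over 40 N, if the wrist force passes 120 N, or if a joint passes its speed limit or range.

## Robot

A 6-joint arm with a two-finger parallel gripper is mounted at the origin on the work surface. World frame = base frame: x ahead of the robot, y to its left, z up, the work surface at z = 0. Lengths are in m, angles in degrees, forces in N, time in s.
With the tool pointing down it reaches from about 0.375 to 0.9 m from the base axis. Payload 3.1 kg.
Tool frame: the origin (TCP) lies on the centre line of the jaws, within the pads' length; the fingertips stand 8 mm ahead of it and the grasp point (between the pads) lies 11 mm behind it; z points along the fingers, y is the direction in which the jaws open and shut (so a half turn about z gives the same grasp; the last joint's range is limited). The gripper opens to 87 mm and grips with 3 to 60 N. Pads are 19 mm wide; open, the fingers measure 117 mm over their backs; the gripper's body (75 mm by 190 mm) begins 51 mm behind the grasp point.
Start: joints at [-81.274, 30.224, 82.088, -0, 67.689, -10.227], TCP at [0.203, -0.591, 0.231] pointing down, gripper open.
Joint ranges: [-176.69, 176.69], [-43.24, 126.21], [12.49, 139.97], [-82, 262], [0, 151.66], [-163.58, 163.58]. Speed limits (degrees/s): [159.86, 159.86, 180, 180, 180, 180].

## Interface

Orientations are given as a 3x3 rotation matrix whose columns are the frame's x, y, z axes.
In Python, from rig import * gives the robot as it stands. The module is installed in compiled form; this text tells all that it offers.
- The arm moves only by the tool arm_command, never from a script. Its argument "commands" is a list of rows, each an object with "translation": the shift along the tool's x, y, z scaled (see below), a list of three; "dr": the turn, a rotation vector about the tool's x, y, z scaled (see below), a list of three; "jaw": the closure, from 0 (fully open) to 1 (shut). In form: [{"translation": [x, y, z], "dr": [ax, ay, az], "jaw": jaw}, ...]. A call has 1 to 12 rows; each row shifts and turns the commanded pose from where the row before left it, along the tool's axes as they then stand; what a row does not reach is not made up. The controller multiplies each number of a shift by 25 mm and each number of a turn by 6 degrees. A row lasts 1/12 s, in which the tool goes at most 41.7 mm and 7.16 degrees, less where a joint would pass 70% of its speed; a pose out of reach is approached as far as the arm can. A call with a number of a shift or a turn outside -1 to 1 is refused whole. A call with a gripper value outside its range is refused whole. The fingers move at their own pace and stop on an object; the grip force is fixed at half the most. Time passes only in rows, so rows that do not move let the fingers close. It gives the time, the measured TCP pose, the force and the opening at its end, in the units of the state.
- read_state(): the state, without advancing time (a new reading comes with each control period).
- capture(name): name is "side" or "top" or "wrist"; returns (picture, depth): 480x640x3 uint8, red, green, blue; 480x640 float32, m along the optical axis (not along the pixel's ray), 0 where there is no reading.
- camera_model(name): a dict with "intrinsics" (3x3 intrinsics, pixels), "pose" (4x4, takes a point from camera to world coordinates); the wrist camera has in their place "mount" (4x4, takes a point from camera to tool coordinates, whose origin is the TCP and whose axes are the flange's). Camera axes: x right, y down, z forward; pixel columns grow to the right and rows downward; lengths in m; the calibration is good to about 2 mm. A picture is of the moment at which its call begins: read the wrist's pose just before it. camera_model takes no time and is no camera call.
- hand_in(): hands the job in, once; it reports no verdict.
The state is a dict: "time_s": time; "joint_positions": joint angles; "qvel": joint speeds; "tau": joint torques, N m; "position": TCP position; "tcp_rot": TCP orientation; "force": force on the tool from outside, world axes, zero at the start; "moment": the same for the moment, N m; "opening": opening from 0.0 (shut) to 1.0 (fully open).
Only numpy, scipy, OpenCV 4.12 (cv2) and the standard library are available. Lean on these libraries where they do the work, as an engineer would, in place of code of your own. Each camera call takes 0.05 s, during which the arm holds its last target.

## Working session

There is one attempt and no reset: what is moved stays moved. The work goes in short steps, Python scripts to look and compute and a tool call to move; the robot and the scene stay as the last step left them, time stands still between calls to the robot, and variables do not carry over. Pictures are saved under pics/ and viewed, and the job is handed in when it is done.

Besides the shell and the picture viewer there is one more tool, called after "Request:" as name([rows], argument=value, ...), one row to a line, values as JSON. arm_command: Moves the arm, as the interface text tells. Its arguments: {"type":"object","properties":{"commands":{"type":"array"}},"required":["commands"]}

```bash
mkdir -p pics
python3 - <<'E'
from rig import *
import cv2,numpy as np
s=read_state();print(s)
for n in ("side","top"):
    p,d=capture(n);cv2.imwrite(f"pics/{n}0.png",p[:,:,::-1]);np.save(f"pics/{n}0_d.npy",d);m=camera_model(n);print(n,m)
print(camera_model("wrist"))
E
```

```text
{'time_s': 0.0, 'joint_positions': array([-8.12740382e+01,  3.02771945e+01,  8.21570797e+01, -2.17528646e-03,
        6.76878848e+01, -1.02274911e+01]), 'qvel': array([ 0.00978708,  0.08437739, -0.0602171 ,  0.10692265, -0.00366417,
       -0.04521581]), 'tau': array([-2.66900643e-04, -4.40039098e+01, -1.76590419e+01,  6.32768590e-02,
        5.80664689e-02, -1.61919024e-04]), 'position': array([ 0.20290531, -0.59038914,  0.22958675]), 'tcp_rot': array([[ 9.45778123e-01,  3.24813199e-01, -3.58170980e-04],
       [ 3.24813214e-01, -9.45775849e-01,  2.10206689e-03],
       [ 3.44029608e-04, -2.10442755e-03, -9.99997727e-01]]), 'force': array([-0.59965521,  0.17169126,  0.32744225]), 'moment': array([ 0.00680537, -0.02510433, -0.07953875]), 'opening': 0.9992954201824364}
side {'intrinsics': array([[481.30947253,   0.        , 330.492152  ],
       [  0.        , 481.30947253, 235.33813473],
       [  0.        ,   0.        ,   1.        ]]), 'pose': array([[ 0.99137983, -0.10615965,  0.0767865 ,  0.46961554],
       [-0.13028602, -0.73686447,  0.6633674 , -0.7166761 ],
       [-0.01384
[... 356 characters left out ...]
  [-0.99985641,  0.01547424, -0.00690736, -0.02655895],
       [ 0.00572548, -0.07516043, -0.99715502,  1.42539182],
       [ 0.        ,  0.        ,  0.        ,  1.        ]])}
{'intrinsics': array([[352.6973247 ,   0.        , 315.12294806],
       [  0.        , 352.6973247 , 245.41700303],
       [  0.        ,   0.        ,   1.        ]]), 'mount': array([[-4.50010562e-04, -9.65971754e-01, -2.58647187e-01,
         6.96720899e-02],
       [ 9.99999899e-01, -4.30937961e-04, -1.30434892e-04,
         2.70178872e-04],
       [ 1.45355302e-05, -2.58647219e-01,  9.65971850e-01,
        -1.54010782e-01],
       [ 0.00000000e+00,  0.00000000e+00,  0.00000000e+00,
         1.00000000e+00]])}
```

View pics/side0.png

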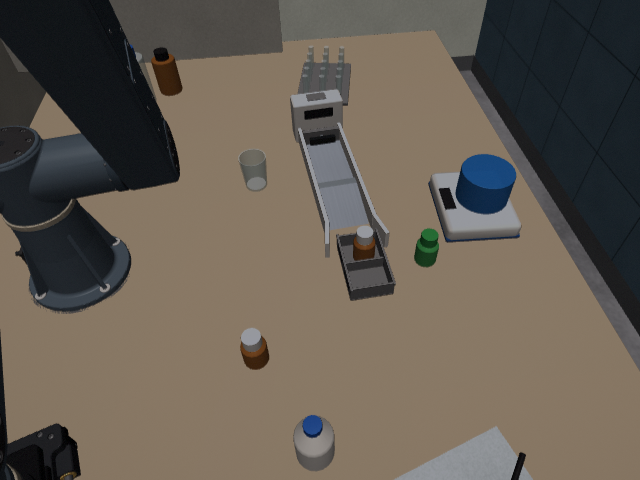

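View pics/top0.png

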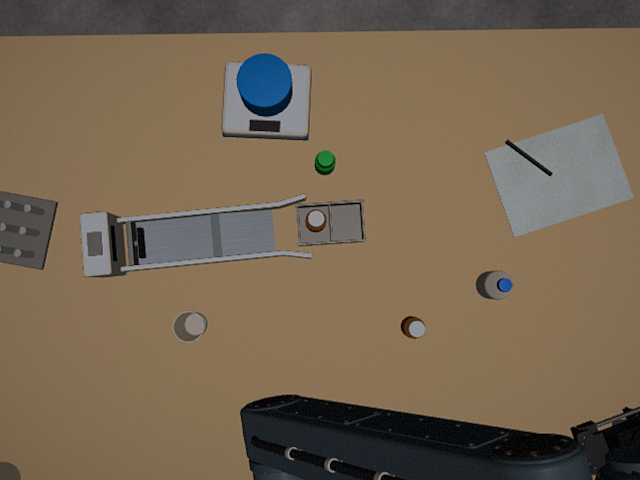

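Jar candidates, as side-image pixels (top-image pixels in brackets):
- Loose amber jar with white cap at (255,348) [413,327]. This one matches the description.
- Jar in the crate at (364,243) [316,219].
- Green look-alike at (427,247) [325,161].
- Tall brown bottle with black cap at (167,73).

I choose (255,348) and check it in an enlarged crop.

```bash
cat > h.py <<'E'
import numpy as np,cv2
from rig import *
def ray(n,u,v,z):
    "world point on pixel ray at height z"
    m=camera_model(n);K=m["intrinsics"];T=m["pose"]
    d=T[:3,:3]@np.linalg.inv(K)@np.array([u,v,1.]);o=T[:3,3]
    return o+d*(z-o[2])/d[2]
def cloud(n,d,T=None):
    m=camera_model(n);K=m["intrinsics"];T=m["pose"] if T is None else T
    v,u=np.mgrid[:480,:640];P=np.stack([(u-K[0,2])/K[0,0]*d,(v-K[1,2])/K[1,1]*d,d],-1)
    return P@T[:3,:3].T+T[:3,3]
E
python3 - <<'E'
import cv2,numpy as np
from h import *
a=cv2.imread("pics/top0.png");b=cv2.imread("pics/side0.png")
cv2.imwrite("pics/c1.png",cv2.resize(a[185:285,70:390],None,fx=2.5,fy=2.5,interpolation=3))
c=cv2.resize(a[300:350,380:450],None,fx=5,fy=5,interpolation=3);e=cv2.resize(b[310:380,220:290],(350,350),interpolation=3)
o=np.zeros((350,700,3),np.uint8);o[:250,:350]=c;o[:,350:]=e;cv2.imwrite("pics/c2.png",o)
for n in("top","side"):
    d=np.load(f"pics/{n}0_d.npy");W=cloud(n,d)
    np.set_printoptions(precision=4,suppress=True)
    pts={"top":[(416,327),(340,237),(350,222),(318,218),(503,285),(190,326)],"side":[(252,337),(364,232),(427,236),(313,425)]}[n]
    for u,v in pts: print(n,u,v,W[v,u])
E
```

```text
top 416 327 [ 0.3775 -0.2636  0.0834]
top 340 237 [ 0.5808 -0.1075  0.0066]
top 350 222 [ 0.6153 -0.1314  0.0056]
top 318 218 [ 0.6167 -0.0557  0.0911]
top 503 285 [ 0.4652 -0.4438  0.12  ]
top 190 326 [0.3822 0.2397 0.0009]
side 252 337 [ 0.3789 -0.2694  0.0858]
side 364 232 [ 0.6175 -0.0514  0.0852]
side 427 236 [ 0.7454 -0.0796  0.0834]
side 313 425 [ 0.4689 -0.4496  0.1204]
```

View pics/c1.png

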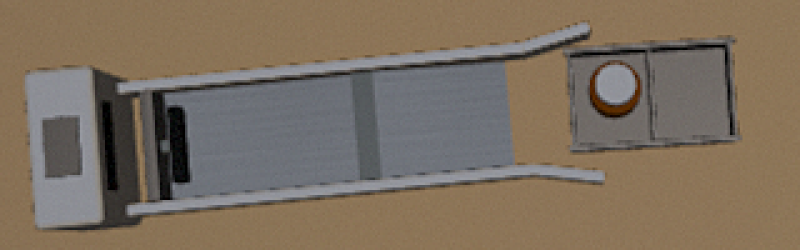

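View pics/c2.png

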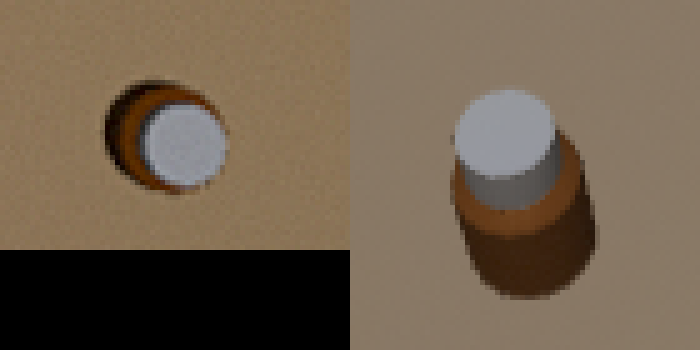

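Run:
```python
import cv2,numpy as np
from h import *
np.set_printoptions(precision=4,suppress=True)
f=lambda x,y:(x/2.5+70,y/2.5+185)
print("jar top",ray("top",417.2,329,.082),"side",ray("side",250.8,336.8,.082))
R=[f(567,52),f(733,40),f(738,137),f(574,149)]
C=np.array([ray("top",*p,.04) for p in R]);print(C);
m=C.mean(0);print("crate c",m, np.linalg.norm(C[0]-C[1]),np.linalg.norm(C[1]-C[2]))
ax=(C[0]+C[3]-C[1]-C[2]);print("crate ang",np.degrees(np.arctan2(ax[1],ax[0])))
ax=(C[0]+C[1]-C[2]-C[3]);print("crate +x side ang",np.degrees(np.arctan2(ax[1],ax[0])))
U=[ray("top",*f(125,88),.05),ray("top",*f(515,50),.05)];L=[ray("top",*f(130,211),.05),ray("top",*f(515,173),.05)]
print(U,L)
for s in(U,L):
    v=s[0]-s[1];print("rail ang",np.degrees(np.arctan2(v[1],v[0])),np.linalg.norm(v))
O=(U[1]+L[1])/2;print("O",O)
for nm,p,z in[("rampstart",(510,112),0),("ramp top",(378,125),.0255),("lip",(354,128),.0255),("buf",(187,143),.045),("box",(106,150),.12)]:
    q=ray("top",*f(*p),z);v=(U[0]-U[1])[:2];v/=np.linalg.norm(v);print(nm,q,(q-O)[:2]@v)
# depth-based edges
d=np.load("pics/top0_d.npy");W=cloud("top",d)
hi=(W[...,2]>.035)&(W[...,2]<.048)
reg=np.zeros_like(hi);reg[195:250,290:370]=1
P=W[hi&reg];print(len(P));(c,wh,a)=cv2.minAreaRect(P[:,:2].astype(np.float32));print(c,wh,a)
# wash, beaker, etc
for nm,(y0,y1,x0,x1),lo in[("jar",(312,345,398,430),.07),("beaker",(305,345,168,212),.06),("wash",(265,305,470,520),.1),("jar_in",(205,235,300,330),.07),("green",(145,180,310,340),.07)]:
    Q=W[y0:y1,x0:x1].reshape(-1,3);Q=Q[Q[:,2]>lo];print(nm,len(Q),(Q.min(0)+Q.max(0))/2,np.ptp(Q,axis=0))
```

```text
jar top [ 0.373  -0.2663  0.082 ] side [ 0.3763 -0.2665  0.082 ]
[[ 0.6505 -0.0093  0.04  ]
 [ 0.6592 -0.1598  0.04  ]
 [ 0.5711 -0.1623  0.04  ]
 [ 0.5625 -0.0143  0.04  ]]
crate c [ 0.6108 -0.0864  0.04  ] 0.15074010952600922 0.08816821957661902
crate ang 93.29513950089532
crate +x side ang 2.45639001482216
[array([0.6229, 0.3866, 0.05  ]), array([0.6518, 0.0372, 0.05  ])] [array([0.5128, 0.3814, 0.05  ]), array([0.5413, 0.0386, 0.05  ])]
rail ang 94.73388952310995 0.3505620768155597
rail ang 94.74624492817716 0.34401138788815955
O [0.5965 0.0379 0.05  ]
rampstart [0.6004 0.0449 0.    ] 0.006648116960617263
ramp top [0.5881 0.1639 0.0255] 0.12622028496458576
lip [0.5857 0.1857 0.0255] 0.14817982799612128
buf [0.573  0.3323 0.045 ] 0.2953369525193938
box [0.5628 0.3813 0.12  ] 0.34497876204937605
515
(0.6208050847053528, -0.07868540287017822) (0.11134400218725204, 0.16536462306976318) 2.587700843811035
jar 231 [ 0.4166 -0.1549  0.7478] [0.1174 0.2567 1.3552]
beaker 307 [0.4157 0.1166 0.7428] [0.1194 0.2862 1.3651]
wash 197 [ 0.4673 -0.2446  0.7628] [0.0297 0.4361 1.3252]
jar_in 220 [ 0.5551 -0.0478  0.748 ] [0.1595 0.0424 1.3548]
green 221 [ 0.6222 -0.059   0.7478] [0.2937 0.0648 1.3553]
```

The crop shows an amber body with a white cap at top (417,329), so it is the loose jar. In the top view the ramp starts at about (274,230), the lip is at about (212,236) and the crate centre at about (331,222). I turn the wrist so the jaws open across the crate.

Request:
arm_command([
  {"translation": [0,0,0],"dr": [0,0,-1],"jaw": 0},
  {"translation": [0,0,0],"dr": [0,0,-1],"jaw": 0},
  {"translation": [0,0,0],"dr": [0,0,-1],"jaw": 0},
  {"translation": [0,0,0],"dr": [0,0,-1],"jaw": 0},
  {"translation": [0,0,0],"dr": [0,0,-1],"jaw": 0},
  {"translation": [0,0,0],"dr": [0,0,-1],"jaw": 0},
  {"translation": [0,0,0],"dr": [0,0,-1],"jaw": 0},
  {"translation": [0,0,0],"dr": [0,0,-1],"jaw": 0},
  {"translation": [0,0,0],"dr": [0,0,-1],"jaw": 0},
  {"translation": [0,0,0],"dr": [0,0,-1],"jaw": 0},
  {"translation": [0,0,0],"dr": [0,0,-1],"jaw": 0},
  {"translation": [0,0,0],"dr": [0,0,-1],"jaw": 0},
])

```text
time_s: 1.1
position: [0.203, -0.5907, 0.23]
tcp_rot: [[-0.022, 1.0, -0.0], [1.0, 0.022, 0.001], [0.001, -0.0, -1.0]]
force: [-0.1, 0.6, -0.1]
opening: 1.005
```

```bash
cat >> h.py <<'E'
def togo(target):
    s=read_state();d=s["tcp_rot"].T@(np.array(target)-s["position"])
    y=s["tcp_rot"][:,1]
    print("t",round(s["time_s"],2),"pos",s["position"].round(4),"yaw_y",round(np.degrees(np.arctan2(y[1],y[0])),2),"F",s["force"].round(2),"open",round(s["opening"],3),"| units",(d/.025).round(2))
E
python3 -c "
from h import *
togo([.3747,-.2664,.2])"
```

```text
t 1.1 pos [ 0.203  -0.5907  0.23  ] yaw_y 1.25 F [-0.11  0.56 -0.11] open 1.005 | units [12.82  7.15  1.21]
```

Request:
arm_command([
  {"translation": [1,0.6,0],"dr": [0,0,0],"jaw": 0},
  {"translation": [1,0.6,0],"dr": [0,0,0],"jaw": 0},
  {"translation": [1,0.6,0],"dr": [0,0,0],"jaw": 0},
  {"translation": [1,0.6,0],"dr": [0,0,0],"jaw": 0},
  {"translation": [1,0.6,0],"dr": [0,0,0],"jaw": 0},
  {"translation": [1,0.6,0],"dr": [0,0,0],"jaw": 0},
  {"translation": [1,0.6,0],"dr": [0,0,0],"jaw": 0},
  {"translation": [1,0.6,0],"dr": [0,0,0],"jaw": 0},
  {"translation": [1,0.6,0],"dr": [0,0,0],"jaw": 0},
  {"translation": [1,0.6,0],"dr": [0,0,0],"jaw": 0},
  {"translation": [1,0.6,0],"dr": [0,0,0],"jaw": 0},
  {"translation": [0,0,0],"dr": [0,0,0],"jaw": 0},
])

```text
time_s: 2.1
position: [0.3642, -0.3081, 0.2301]
tcp_rot: [[-0.021, 1.0, -0.001], [1.0, 0.021, 0.005], [0.005, -0.001, -1.0]]
force: [-0.1, 0.2, 0.4]
opening: 0.997
```

```bash
cat >> h.py <<'E'
def wrist(name):
    s=read_state();p,d=capture("wrist");cv2.imwrite(f"pics/{name}.png",p[:,:,::-1])
    T=np.eye(4);T[:3,:3]=s["tcp_rot"];T[:3,3]=s["position"];T=T@camera_model("wrist")["mount"]
    np.save(f"pics/{name}_T.npy",T);np.save(f"pics/{name}_d.npy",d);return p,d,T
def wray(T,u,v,z):
    K=camera_model("wrist")["intrinsics"];d=T[:3,:3]@np.linalg.inv(K)@np.array([u,v,1.]);o=T[:3,3]
    return o+d*(z-o[2])/d[2]
E
python3 -c "
from h import *
wrist('w1')
togo([.3747,-.2664,.075])"
```

```text
t 2.15 pos [ 0.3638 -0.3106  0.2302] yaw_y 1.19 F [-0.4   0.21 -0.19] open 0.997 | units [1.75 0.48 6.21]
```

View pics/w1.png

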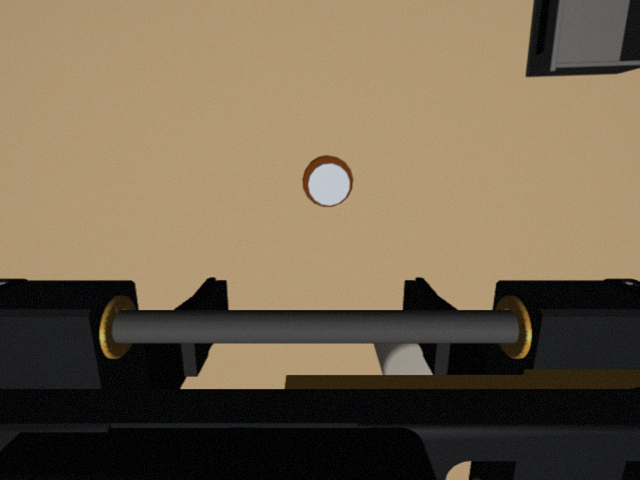

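The cap centre is at about (329,185) in the wrist view, and nothing is near the jaws.

```bash
python3 -c "
from h import *
T=np.load('pics/w1_T.npy');p=wray(T,329,185,.082);print(p)
togo([.3755,-.2664,.065])"
```

```text
[ 0.3742138  -0.26506299  0.082     ]
t 2.15 pos [ 0.3638 -0.3106  0.2302] yaw_y 1.19 F [-0.4   0.21 -0.19] open 0.997 | units [1.75 0.51 6.61]
```

Request:
arm_command([
  {"translation": [0.9,0.25,0],"dr": [0,0,0],"jaw": 0},
  {"translation": [0.9,0.2,0.4],"dr": [0,0,0],"jaw": 0},
  {"translation": [0,0,1],"dr": [0,0,0],"jaw": 0},
  {"translation": [0,0,1],"dr": [0,0,0],"jaw": 0},
  {"translation": [0,0,1],"dr": [0,0,0],"jaw": 0},
  {"translation": [0,0,1],"dr": [0,0,0],"jaw": 0},
  {"translation": [0,0,0.6],"dr": [0,0,0],"jaw": 0},
  {"translation": [0,0,0.4],"dr": [0,0,0],"jaw": 0},
  {"translation": [0,0,0],"dr": [0,0,0],"jaw": 0},
])

```text
time_s: 2.9
position: [0.3728, -0.2683, 0.0935]
tcp_rot: [[-0.016, 1.0, -0.003], [1.0, 0.016, 0.003], [0.003, -0.003, -1.0]]
force: [0.3, -0.9, 0.6]
opening: 1.002
```

```bash
python3 -c "
from h import *
togo([.3745,-.266,.065])"
```

```text
t 2.9 pos [ 0.3728 -0.2683  0.0935] yaw_y 0.9 F [ 0.33 -0.94  0.59] open 1.002 | units [0.09 0.07 1.14]
```

Request:
arm_command([
  {"translation": [0.1,0.05,0.6],"dr": [0,0,0],"jaw": 0},
  {"translation": [0,0,0.5],"dr": [0,0,0],"jaw": 0},
  {"translation": [0,0,0],"dr": [0,0,0],"jaw": 0},
  {"translation": [0,0,0],"dr": [0,0,0],"jaw": 0},
])

```text
time_s: 3.23
position: [0.3751, -0.2663, 0.0682]
tcp_rot: [[-0.016, 1.0, -0.0], [1.0, 0.016, 0.0], [0.0, -0.0, -1.0]]
force: [-0.4, -0.3, 0.0]
opening: 1.003
```

```bash
python3 -c "
from h import *
togo([.3745,-.266,.065])"
```

```text
t 3.23 pos [ 0.3751 -0.2663  0.0682] yaw_y 0.92 F [-0.44 -0.35  0.04] open 1.003 | units [ 0.01 -0.02  0.13]
```

Request:
arm_command([
  {"translation": [0,0,0.15],"dr": [0,0,0],"jaw": 0},
  {"translation": [0,0,0],"dr": [0,0,0],"jaw": 1},
  {"translation": [0,0,0],"dr": [0,0,0],"jaw": 1},
  {"translation": [0,0,0],"dr": [0,0,0],"jaw": 1},
  {"translation": [0,0,0],"dr": [0,0,0],"jaw": 1},
  {"translation": [0,0,0],"dr": [0,0,0],"jaw": 1},
  {"translation": [0,0,0],"dr": [0,0,0],"jaw": 1},
  {"translation": [0,0,0],"dr": [0,0,0],"jaw": 1},
])

```text
time_s: 3.9
position: [0.3752, -0.2657, 0.0644]
tcp_rot: [[-0.017, 1.0, 0.0], [1.0, 0.017, -0.0], [-0.0, 0.0, -1.0]]
force: [-0.3, 0.1, -0.4]
opening: 0.555
```

```bash
python3 -c "
from h import *
togo([.3745,-.266,.065])"
```

```text
t 3.9 pos [ 0.3752 -0.2657  0.0644] yaw_y 0.96 F [-0.32  0.15 -0.38] open 0.555 | units [-0.01 -0.03 -0.02]
```

Still closing: the cap needs an opening of 0.41.

Request:
arm_command([
  {"translation": [0,0,0],"dr": [0,0,0],"jaw": 1},
  {"translation": [0,0,0],"dr": [0,0,0],"jaw": 1},
  {"translation": [0,0,0],"dr": [0,0,0],"jaw": 1},
  {"translation": [0,0,0],"dr": [0,0,0],"jaw": 1},
  {"translation": [0,0,0],"dr": [0,0,0],"jaw": 1},
  {"translation": [0,0,-0.4],"dr": [0,0,0],"jaw": 1},
  {"translation": [0,0,-1],"dr": [0,0,0],"jaw": 1},
  {"translation": [0,0,-1],"dr": [0,0,0],"jaw": 1},
  {"translation": [0,0,-1],"dr": [0,0,0],"jaw": 1},
  {"translation": [0,0,-1],"dr": [0,0,0],"jaw": 1},
  {"translation": [0,0,0],"dr": [0,0,0],"jaw": 1},
  {"translation": [0,0,0],"dr": [0,0,0],"jaw": 1},
])

```text
time_s: 4.9
position: [0.3755, -0.2661, 0.1751]
tcp_rot: [[-0.017, 1.0, 0.002], [1.0, 0.017, -0.002], [-0.002, 0.002, -1.0]]
force: [-0.3, 0.6, -2.5]
opening: 0.404
```

```bash
python3 -c "
from h import *
togo([.6128,-.175,.17])"
```

```text
t 4.9 pos [ 0.3755 -0.2661  0.1751] yaw_y 0.96 F [-0.3   0.61 -2.53] open 0.404 | units [3.49 9.55 0.21]
```

Request:
arm_command([
  {"translation": [0.4,0.9,0],"dr": [0,0,-0.3],"jaw": 1},
  {"translation": [0.4,1,0],"dr": [0,0,0],"jaw": 1},
  {"translation": [0.4,1,0],"dr": [0,0,0],"jaw": 1},
  {"translation": [0.4,1,0],"dr": [0,0,0],"jaw": 1},
  {"translation": [0.4,1,0],"dr": [0,0,0],"jaw": 1},
  {"translation": [0.4,1,0],"dr": [0,0,0],"jaw": 1},
  {"translation": [0.4,1,0],"dr": [0,0,0],"jaw": 1},
  {"translation": [0.3,1,0],"dr": [0,0,0],"jaw": 1},
  {"translation": [0.3,1,0],"dr": [0,0,0],"jaw": 1},
  {"translation": [0.1,0.6,0],"dr": [0,0,0],"jaw": 1},
  {"translation": [0,0,0],"dr": [0,0,0],"jaw": 1},
  {"translation": [0,0,0],"dr": [0,0,0],"jaw": 1},
])

```text
time_s: 5.9
position: [0.6074, -0.1666, 0.1716]
tcp_rot: [[-0.049, 0.999, -0.005], [0.999, 0.049, 0.002], [0.002, -0.005, -1.0]]
force: [-0.6, -0.5, -1.6]
opening: 0.404
```

```bash
python3 -c "
from h import *
wrist('w2')
togo([.6128,-.1228,.15])"
```

```text
t 5.95 pos [ 0.6066 -0.1669  0.1719] yaw_y 2.78 F [-0.85 -0.1  -1.82] open 0.402 | units [1.75 0.34 0.88]
```

View pics/w2.png

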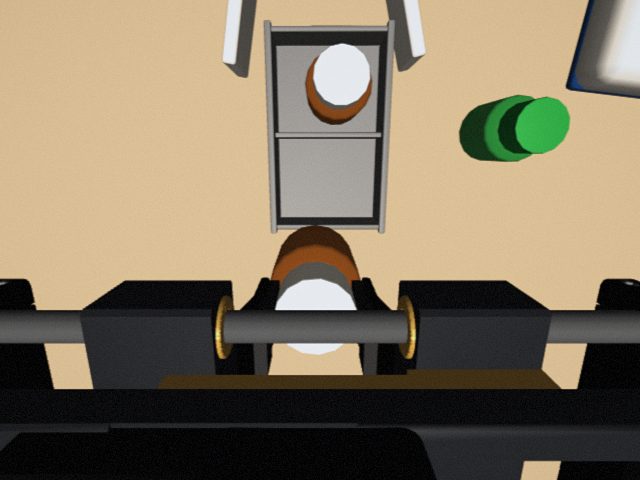

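The jar is held upright. The crate rim corners are at (270,232), (384,232), (393,22) and (266,22), and the rear pocket is empty.

```bash
python3 -c "
from h import *
T=np.load('pics/w2_T.npy')
C=np.array([wray(T,u,v,.04) for u,v in [(266,22),(393,22),(384,232),(270,232)]]);print(C.round(4))
ax=C[0]+C[1]-C[2]-C[3];ax/=np.linalg.norm(ax);c=C.mean(0);print(c,np.degrees(np.arctan2(ax[1],ax[0])),np.linalg.norm(C[0]-C[3]))
p=c-ax*.0365;print(p);togo([p[0],p[1],.075])"
```

```text
[[ 0.5629 -0.0089  0.04  ]
 [ 0.6539 -0.0046  0.04  ]
 [ 0.6627 -0.1585  0.04  ]
 [ 0.5683 -0.1632  0.04  ]]
[ 0.61196968 -0.08378355  0.04      ] 92.63082186247637 0.1544452995625137
[ 0.61364504 -0.12024508  0.04      ]
t 5.95 pos [ 0.6066 -0.1669  0.1719] yaw_y 2.78 F [-0.85 -0.1  -1.82] open 0.402 | units [1.84 0.39 3.88]
```

Request:
arm_command([
  {"translation": [0.6,0.15,0],"dr": [0,0,0],"jaw": 1},
  {"translation": [0.6,0.1,0],"dr": [0,0,0],"jaw": 1},
  {"translation": [0.55,0.1,0],"dr": [0,0,0],"jaw": 1},
  {"translation": [0,0,0],"dr": [0,0,0],"jaw": 1},
  {"translation": [0,0,0.5],"dr": [0,0,0],"jaw": 1},
  {"translation": [0,0,0.6],"dr": [0,0,0],"jaw": 1},
  {"translation": [0,0,0.6],"dr": [0,0,0],"jaw": 1},
  {"translation": [0,0,0.5],"dr": [0,0,0],"jaw": 1},
  {"translation": [0,0,0],"dr": [0,0,0],"jaw": 1},
  {"translation": [0,0,0],"dr": [0,0,0],"jaw": 1},
])

```text
time_s: 6.78
position: [0.6146, -0.1231, 0.1187]
tcp_rot: [[-0.048, 0.999, -0.002], [0.999, 0.048, 0.001], [0.001, -0.002, -1.0]]
force: [0.6, -0.2, -1.1]
opening: 0.403
```

```bash
python3 -c "
from h import *
wrist('w3')
togo([.6132,-.1225,.072])"
```

```text
t 6.83 pos [ 0.6154 -0.1235  0.1196] yaw_y 2.76 F [ 0.67  0.   -1.15] open 0.407 | units [ 0.04 -0.08  1.9 ]
```

View pics/w3.png

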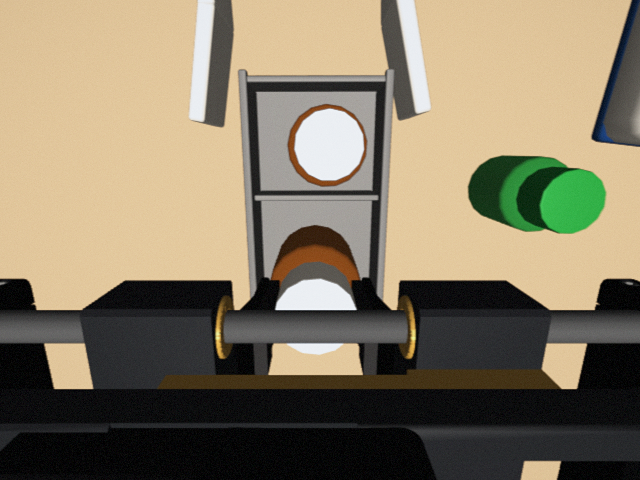

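The jar is above the rear pocket and centred between the walls at (315,290). I lower it.

Request:
arm_command([
  {"translation": [0,-0.05,0.5],"dr": [0,0,0],"jaw": 1},
  {"translation": [0,0,0.5],"dr": [0,0,0],"jaw": 1},
  {"translation": [0,0,0.4],"dr": [0,0,0],"jaw": 1},
  {"translation": [0,0,0.3],"dr": [0,0,0],"jaw": 1},
  {"translation": [0,0,0.1],"dr": [0,0,0],"jaw": 1},
  {"translation": [0,0,0],"dr": [0,0,0],"jaw": 1},
  {"translation": [0,0,0],"dr": [0,0,0],"jaw": 1},
])

```text
time_s: 7.42
position: [0.6141, -0.1236, 0.0742]
tcp_rot: [[-0.048, 0.999, 0.0], [0.999, 0.048, -0.0], [-0.0, 0.0, -1.0]]
force: [-0.1, -0.7, -1.1]
opening: 0.408
```

```bash
python3 -c "
from h import *
togo([.6132,-.1225,.0694])"
```

```text
t 7.42 pos [ 0.6141 -0.1236  0.0742] yaw_y 2.75 F [-0.14 -0.71 -1.08] open 0.408 | units [ 0.04 -0.03  0.19]
```

Request:
arm_command([
  {"translation": [0,0,0.1],"dr": [0,0,0],"jaw": 1},
  {"translation": [0,0,0.06],"dr": [0,0,0],"jaw": 1},
  {"translation": [0,0,0],"dr": [0,0,0],"jaw": 1},
  {"translation": [0,0,0],"dr": [0,0,0],"jaw": 1},
])

```text
time_s: 7.75
position: [0.6139, -0.1235, 0.0704]
tcp_rot: [[-0.048, 0.999, 0.0], [0.999, 0.048, -0.0], [-0.0, 0.0, -1.0]]
force: [-0.2, -1.1, -1.1]
opening: 0.406
```

```bash
python3 -c "
from h import *
togo([.6132,-.1225,.0694])"
```

```text
t 7.75 pos [ 0.6139 -0.1235  0.0704] yaw_y 2.75 F [-0.16 -1.1  -1.07] open 0.406 | units [ 0.04 -0.03  0.04]
```

Request:
arm_command([
  {"translation": [0,0,0.02],"dr": [0,0,0],"jaw": 0.8},
  {"translation": [0,0,0],"dr": [0,0,0],"jaw": 0.3},
  {"translation": [0,0,0],"dr": [0,0,0],"jaw": 0.3},
  {"translation": [0,0,0],"dr": [0,0,0],"jaw": 0.3},
  {"translation": [0,0,0],"dr": [0,0,0],"jaw": 0.3},
  {"translation": [0,0,0],"dr": [0,0,0],"jaw": 0.3},
  {"translation": [0,0,0],"dr": [0,0,0],"jaw": 0.3},
])

```text
time_s: 8.33
position: [0.614, -0.1235, 0.0699]
tcp_rot: [[-0.048, 0.999, 0.0], [0.999, 0.048, -0.0], [-0.0, 0.0, -1.0]]
force: [0.2, 0.3, 0.3]
opening: 0.684
```

Request:
arm_command([
  {"translation": [0,0,-0.4],"dr": [0,0,0],"jaw": 0.3},
  {"translation": [0,0,-0.8],"dr": [0,0,0],"jaw": 0.3},
  {"translation": [0,0,-1],"dr": [0,0,0],"jaw": 0.3},
  {"translation": [0,0,-1],"dr": [0,0,0],"jaw": 0.3},
  {"translation": [-0.6,0,-0.4],"dr": [0,0,0],"jaw": 0.5},
  {"translation": [-0.8,0,0],"dr": [0,0,0],"jaw": 0.5},
  {"translation": [-0.8,0,0],"dr": [0,0,0],"jaw": 0.5},
  {"translation": [-0.8,0,0],"dr": [0,0,0],"jaw": 0.5},
  {"translation": [0,0,0],"dr": [0,0,0],"jaw": 0.5},
  {"translation": [0,0,0],"dr": [0,0,0],"jaw": 0.5},
])

```text
time_s: 9.17
position: [0.6175, -0.1992, 0.1604]
tcp_rot: [[-0.046, 0.999, 0.001], [0.999, 0.046, 0.0], [0.0, 0.001, -1.0]]
force: [-0.1, 0.1, -0.2]
opening: 0.503
```

```bash
python3 -c "
from h import *
wrist('w4')
togo([.6139,-.24,.1])"
```

```text
t 9.22 pos [ 0.6172 -0.198   0.1602] yaw_y 2.71 F [-0.11 -0.   -0.94] open 0.504 | units [-1.67 -0.21  2.41]
```

View pics/w4.png

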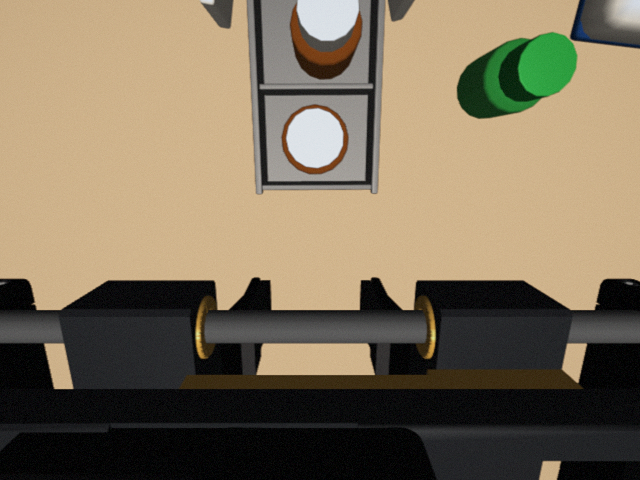

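Both jars stand in the crate, with the loose one centred in the rear pocket at (315,138). The rear rim runs (256,190) to (378,190). Next I align the tool with the bay and tilt it back 24° so the gripper body stays behind the jar.

Request:
arm_command([
  {"translation": [0,0,0],"dr": [0,0,-0.33],"jaw": 0.5},
  {"translation": [0,0,0],"dr": [0,1,0],"jaw": 0.5},
  {"translation": [0,0,0],"dr": [0,1,0],"jaw": 0.5},
  {"translation": [0,0,0],"dr": [0,1,0],"jaw": 0.5},
  {"translation": [0,0,0],"dr": [0,1,0],"jaw": 0.5},
  {"translation": [0,0,0],"dr": [0,0,0],"jaw": 0.5},
  {"translation": [0,0,0],"dr": [0,0,0],"jaw": 0.5},
])

```text
time_s: 9.8
position: [0.617, -0.1983, 0.1589]
tcp_rot: [[-0.074, 0.997, -0.035], [0.911, 0.082, 0.405], [0.406, -0.002, -0.914]]
force: [-0.1, 0.5, 0.1]
opening: 0.499
```

```bash
python3 -c "
from h import *
wrist('w5');p,d=capture('top');cv2.imwrite('pics/top5.png',p[:,:,::-1])
T=np.load('pics/w4_T.npy')
for u,v in[(256,192),(378,192)]:print(wray(T,u,v,.04))
print(read_state()['tcp_rot'].round(3))
togo([.6155,-.197,.027])"
```

```text
[ 0.56925194 -0.16191833  0.04      ]
[ 0.66358321 -0.15761682  0.04      ]
[[-0.076  0.996 -0.035]
 [ 0.911  0.084  0.405]
 [ 0.406 -0.001 -0.914]]
t 9.9 pos [ 0.6172 -0.1967  0.1599] yaw_y 4.82 F [-0.57  0.02  0.02] open 0.499 | units [-2.16 -0.07  4.86]
```

View pics/w5.png

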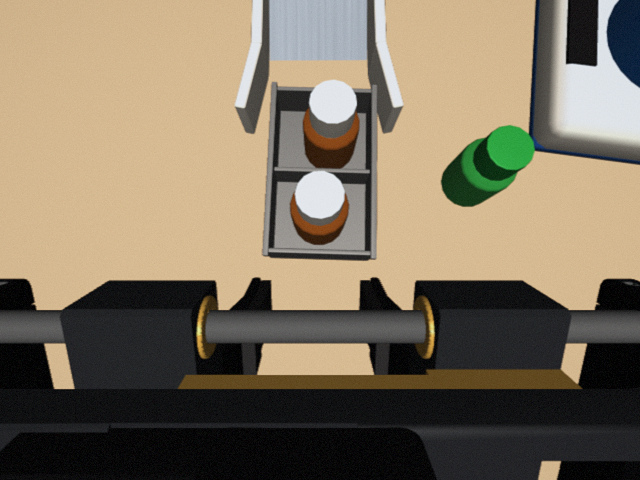

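View pics/top5.png

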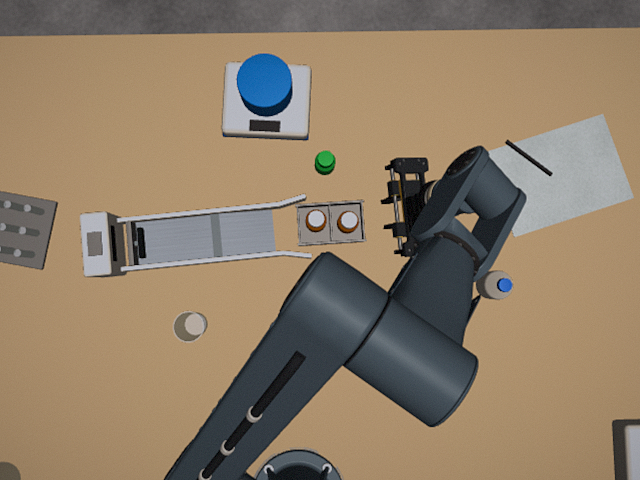

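Crate and rail mouth are lined up (crate front at (275–376,88) in the wrist view), and the arm is clear of the wash bottle. I lower the tool behind the crate.

Request:
arm_command([
  {"translation": [-0.36,-0.02,0.81],"dr": [0,0,0],"jaw": 0.5},
  {"translation": [-0.36,-0.02,0.81],"dr": [0,0,0],"jaw": 0.5},
  {"translation": [-0.36,-0.02,0.81],"dr": [0,0,0],"jaw": 0.5},
  {"translation": [-0.36,0,0.81],"dr": [0,0,0],"jaw": 0.5},
  {"translation": [-0.36,0,0.81],"dr": [0,0,0],"jaw": 0.5},
  {"translation": [-0.36,0,0.81],"dr": [0,0,0],"jaw": 0.5},
  {"translation": [0,0,0],"dr": [0,0,0],"jaw": 0.5},
  {"translation": [0,0,0],"dr": [0,0,0],"jaw": 0.5},
])

```text
time_s: 10.57
position: [0.6154, -0.1962, 0.0267]
tcp_rot: [[-0.076, 0.996, -0.036], [0.91, 0.085, 0.406], [0.408, -0.002, -0.913]]
force: [0.6, 0.8, 0.7]
opening: 0.504
```

```bash
python3 -c "
from h import *
p,d=capture('side');cv2.imwrite('pics/side6.png',p[:,:,::-1])
togo([.615,-.175,.027])"
```

```text
t 10.62 pos [ 0.6164 -0.1972  0.0279] yaw_y 4.83 F [ 0.64 -0.78  0.46] open 0.503 | units [0.8  0.02 0.39]
```

View pics/side6.png

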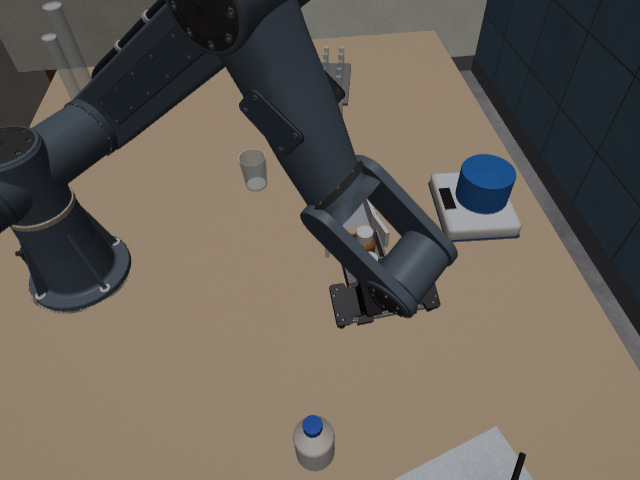

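Request:
arm_command([
  {"translation": [0.09,0,0.04],"dr": [0,0,0],"jaw": 0.5},
  {"translation": [0.09,0,0.04],"dr": [0,0,0],"jaw": 0.5},
  {"translation": [0.09,0,0.04],"dr": [0,0,0],"jaw": 0.5},
  {"translation": [0.09,0,0.04],"dr": [0,0,0],"jaw": 0.5},
  {"translation": [0.09,0,0.04],"dr": [0,0,0],"jaw": 0.5},
  {"translation": [0.09,0,0.04],"dr": [0,0,0],"jaw": 0.5},
  {"translation": [0.09,0,0.04],"dr": [0,0,0],"jaw": 0.5},
  {"translation": [0.09,0,0.04],"dr": [0,0,0],"jaw": 0.5},
  {"translation": [0.045,0,0.02],"dr": [0,0,0],"jaw": 0.5},
  {"translation": [0.045,0,0.02],"dr": [0,0,0],"jaw": 0.5},
  {"translation": [0.045,0,0.02],"dr": [0,0,0],"jaw": 0.5},
  {"translation": [0.045,0,0.02],"dr": [0,0,0],"jaw": 0.5},
])

```text
time_s: 11.62
position: [0.614, -0.1739, 0.0268]
tcp_rot: [[-0.075, 0.997, -0.034], [0.91, 0.082, 0.405], [0.407, 0.0, -0.914]]
force: [0.6, 0.5, 0.2]
opening: 0.5
```

Request:
arm_command([
  {"translation": [0.045,0,0.02],"dr": [0,0,0],"jaw": 0.5},
  {"translation": [0.045,0,0.02],"dr": [0,0,0],"jaw": 0.5},
  {"translation": [0.045,0,0.02],"dr": [0,0,0],"jaw": 0.5},
  {"translation": [0.045,0,0.02],"dr": [0,0,0],"jaw": 0.5},
  {"translation": [0.045,0,0.02],"dr": [0,0,0],"jaw": 0.5},
  {"translation": [0.045,0,0.02],"dr": [0,0,0],"jaw": 0.5},
])

```text
time_s: 12.12
position: [0.614, -0.1673, 0.0269]
tcp_rot: [[-0.075, 0.997, -0.032], [0.911, 0.082, 0.404], [0.405, 0.001, -0.914]]
force: [0.6, -3.1, -1.1]
opening: 0.503
```

Contact felt, with a push of about 3 N. I go on at about 30 mm/s.

Request:
arm_command([
  {"translation": [0.07,0,0.03],"dr": [0,0,0],"jaw": 0.5},
  {"translation": [0.07,0,0.03],"dr": [0,0,0],"jaw": 0.5},
  {"translation": [0.07,0,0.03],"dr": [0,0,0],"jaw": 0.5},
  {"translation": [0.07,0,0.03],"dr": [0,0,0],"jaw": 0.5},
  {"translation": [0.07,0,0.03],"dr": [0,0,0],"jaw": 0.5},
  {"translation": [0.07,0,0.03],"dr": [0,0,0],"jaw": 0.5},
  {"translation": [0.07,0,0.03],"dr": [0,0,0],"jaw": 0.5},
  {"translation": [0.07,0,0.03],"dr": [0,0,0],"jaw": 0.5},
])

```text
time_s: 12.78
position: [0.6118, -0.151, 0.027]
tcp_rot: [[-0.075, 0.997, -0.034], [0.91, 0.083, 0.406], [0.407, -0.0, -0.913]]
force: [1.3, -2.4, -0.0]
opening: 0.501
```

```bash
python3 -c "
from h import *
wrist('w7')
togo([.600,0.038,.027])"
```

```text
t 12.83 pos [ 0.6117 -0.1505  0.027 ] yaw_y 4.76 F [ 0.2  -2.37 -1.6 ] open 0.5 | units [6.9  0.16 3.08]
```

View pics/w7.png

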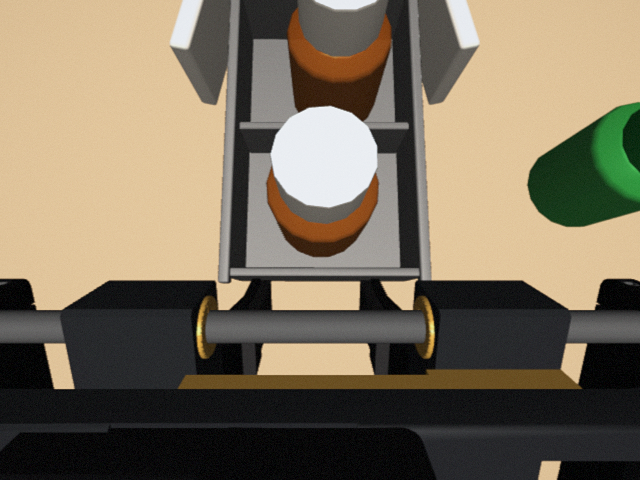

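The crate is square and seated against both fingers, entering the flare evenly. I push on.

Request:
arm_command([
  {"translation": [0.08,0,0.036],"dr": [0,0,0],"jaw": 0.5},
  {"translation": [0.08,0,0.036],"dr": [0,0,0],"jaw": 0.5},
  {"translation": [0.08,0,0.036],"dr": [0,0,0],"jaw": 0.5},
  {"translation": [0.08,0,0.036],"dr": [0,0,0],"jaw": 0.5},
  {"translation": [0.08,0,0.036],"dr": [0,0,0],"jaw": 0.5},
  {"translation": [0.08,0,0.036],"dr": [0,0,0],"jaw": 0.5},
  {"translation": [0.08,0,0.036],"dr": [0,0,0],"jaw": 0.5},
  {"translation": [0.08,0,0.036],"dr": [0,0,0],"jaw": 0.5},
])

```text
time_s: 13.5
position: [0.6106, -0.1337, 0.027]
tcp_rot: [[-0.075, 0.997, -0.034], [0.91, 0.083, 0.405], [0.407, -0.0, -0.914]]
force: [1.3, -2.4, -1.3]
opening: 0.498
```

Request:
arm_command([
  {"translation": [0.08,0,0.036],"dr": [0,0,0],"jaw": 0.5},
  {"translation": [0.08,0,0.036],"dr": [0,0,0],"jaw": 0.5},
  {"translation": [0.08,0,0.036],"dr": [0,0,0],"jaw": 0.5},
  {"translation": [0.08,0,0.036],"dr": [0,0,0],"jaw": 0.5},
  {"translation": [0.08,0,0.036],"dr": [0,0,0],"jaw": 0.5},
  {"translation": [0.08,0,0.036],"dr": [0,0,0],"jaw": 0.5},
])

```text
time_s: 14.0
position: [0.6096, -0.1206, 0.027]
tcp_rot: [[-0.075, 0.997, -0.033], [0.91, 0.082, 0.405], [0.407, 0.0, -0.914]]
force: [1.2, -2.3, -1.3]
opening: 0.498
```

Request:
arm_command([
  {"translation": [0.08,0,0.036],"dr": [0,0,0],"jaw": 0.5},
  {"translation": [0.08,0,0.036],"dr": [0,0,0],"jaw": 0.5},
  {"translation": [0.08,0,0.036],"dr": [0,0,0],"jaw": 0.5},
  {"translation": [0.08,0,0.036],"dr": [0,0,0],"jaw": 0.5},
  {"translation": [0.08,0,0.036],"dr": [0,0,0],"jaw": 0.5},
  {"translation": [0.08,0,0.036],"dr": [0,0,0],"jaw": 0.5},
])

```text
time_s: 14.5
position: [0.6086, -0.1078, 0.0269]
tcp_rot: [[-0.075, 0.997, -0.033], [0.911, 0.082, 0.405], [0.406, 0.0, -0.914]]
force: [0.8, -4.0, -0.9]
opening: 0.497
```

Request:
arm_command([
  {"translation": [0.08,0,0.036],"dr": [0,0,0],"jaw": 0.5},
  {"translation": [0.08,0,0.036],"dr": [0,0,0],"jaw": 0.5},
  {"translation": [0.08,0,0.036],"dr": [0,0,0],"jaw": 0.5},
  {"translation": [0.08,0,0.036],"dr": [0,0,0],"jaw": 0.5},
  {"translation": [0.08,0,0.036],"dr": [0,0,0],"jaw": 0.5},
  {"translation": [0.08,0,0.036],"dr": [0,0,0],"jaw": 0.5},
])

```text
time_s: 15.0
position: [0.6074, -0.0944, 0.0269]
tcp_rot: [[-0.075, 0.997, -0.033], [0.91, 0.082, 0.405], [0.407, 0.0, -0.914]]
force: [-0.9, -5.3, -0.7]
opening: 0.496
```

Request:
arm_command([
  {"translation": [0.08,0,0.036],"dr": [0,0,0],"jaw": 0.5},
  {"translation": [0.08,0,0.036],"dr": [0,0,0],"jaw": 0.5},
  {"translation": [0.08,0,0.036],"dr": [0,0,0],"jaw": 0.5},
  {"translation": [0.08,0,0.036],"dr": [0,0,0],"jaw": 0.5},
  {"translation": [0.08,0,0.036],"dr": [0,0,0],"jaw": 0.5},
  {"translation": [0.08,0,0.036],"dr": [0,0,0],"jaw": 0.5},
])

```text
time_s: 15.5
position: [0.6063, -0.0812, 0.0268]
tcp_rot: [[-0.075, 0.997, -0.034], [0.91, 0.083, 0.405], [0.407, -0.0, -0.914]]
force: [-0.5, -3.6, -0.3]
opening: 0.498
```

```bash
python3 -c "
from h import *
wrist('w8')
togo([.600,0.038,.027])"
```

```text
t 15.55 pos [ 0.6061 -0.0806  0.0268] yaw_y 4.74 F [ 0.77 -2.62 -0.66] open 0.5 | units [4.34 0.15 1.93]
```

View pics/w8.png

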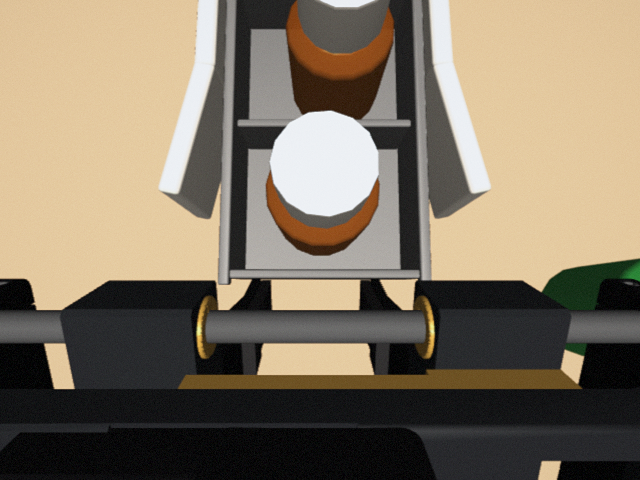

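The crate is straight between the rails with both jars upright, and the force is about 3–5 N.

Request:
arm_command([
  {"translation": [0.08,0,0.036],"dr": [0,0,0],"jaw": 0.5},
  {"translation": [0.08,0,0.036],"dr": [0,0,0],"jaw": 0.5},
  {"translation": [0.08,0,0.036],"dr": [0,0,0],"jaw": 0.5},
  {"translation": [0.08,0,0.036],"dr": [0,0,0],"jaw": 0.5},
  {"translation": [0.08,0,0.036],"dr": [0,0,0],"jaw": 0.5},
  {"translation": [0.08,0,0.036],"dr": [0,0,0],"jaw": 0.5},
  {"translation": [0.08,0,0.036],"dr": [0,0,0],"jaw": 0.5},
  {"translation": [0.08,0,0.036],"dr": [0,0,0],"jaw": 0.5},
])

```text
time_s: 16.22
position: [0.6048, -0.0637, 0.0267]
tcp_rot: [[-0.075, 0.997, -0.034], [0.91, 0.083, 0.405], [0.407, -0.0, -0.914]]
force: [-0.2, -3.6, -0.9]
opening: 0.498
```

Request:
arm_command([
  {"translation": [0.08,0,0.036],"dr": [0,0,0],"jaw": 0.5},
  {"translation": [0.08,0,0.036],"dr": [0,0,0],"jaw": 0.5},
  {"translation": [0.08,0,0.036],"dr": [0,0,0],"jaw": 0.5},
  {"translation": [0.08,0,0.036],"dr": [0,0,0],"jaw": 0.5},
  {"translation": [0.08,0,0.036],"dr": [0,0,0],"jaw": 0.5},
  {"translation": [0.08,0,0.036],"dr": [0,0,0],"jaw": 0.5},
  {"translation": [0.08,0,0.036],"dr": [0,0,0],"jaw": 0.5},
  {"translation": [0.08,0,0.036],"dr": [0,0,0],"jaw": 0.5},
])

```text
time_s: 16.88
position: [0.6033, -0.0462, 0.0267]
tcp_rot: [[-0.075, 0.997, -0.034], [0.91, 0.083, 0.405], [0.407, -0.0, -0.914]]
force: [0.3, -4.1, -0.6]
opening: 0.5
```

Request:
arm_command([
  {"translation": [0.08,0,0.036],"dr": [0,0,0],"jaw": 0.5},
  {"translation": [0.08,0,0.036],"dr": [0,0,0],"jaw": 0.5},
  {"translation": [0.08,0,0.036],"dr": [0,0,0],"jaw": 0.5},
  {"translation": [0.08,0,0.036],"dr": [0,0,0],"jaw": 0.5},
  {"translation": [0.08,0,0.036],"dr": [0,0,0],"jaw": 0.5},
  {"translation": [0.08,0,0.036],"dr": [0,0,0],"jaw": 0.5},
  {"translation": [0.08,0,0.036],"dr": [0,0,0],"jaw": 0.5},
  {"translation": [0.08,0,0.036],"dr": [0,0,0],"jaw": 0.5},
])

```text
time_s: 17.55
position: [0.6019, -0.0287, 0.0266]
tcp_rot: [[-0.075, 0.997, -0.034], [0.91, 0.083, 0.405], [0.407, -0.0, -0.914]]
force: [1.0, -4.3, -0.7]
opening: 0.5
```

Request:
arm_command([
  {"translation": [0.08,0,0.036],"dr": [0,0,0],"jaw": 0.5},
  {"translation": [0.08,0,0.036],"dr": [0,0,0],"jaw": 0.5},
  {"translation": [0.08,0,0.036],"dr": [0,0,0],"jaw": 0.5},
  {"translation": [0.08,0,0.036],"dr": [0,0,0],"jaw": 0.5},
  {"translation": [0.08,0,0.036],"dr": [0,0,0],"jaw": 0.5},
  {"translation": [0.08,0,0.036],"dr": [0,0,0],"jaw": 0.5},
  {"translation": [0.08,0,0.036],"dr": [0,0,0],"jaw": 0.5},
  {"translation": [0.08,0,0.036],"dr": [0,0,0],"jaw": 0.5},
])

```text
time_s: 18.22
position: [0.6005, -0.0113, 0.0265]
tcp_rot: [[-0.075, 0.997, -0.034], [0.91, 0.083, 0.405], [0.407, -0.0, -0.914]]
force: [0.2, -4.2, 0.5]
opening: 0.506
```

```bash
python3 -c "
from h import *
wrist('w9')
p,d=capture('top');cv2.imwrite('pics/top9.png',cv2.resize(p[185:285,70:390,::-1],None,fx=2.5,fy=2.5,interpolation=3))
togo([.600,0.038,.027])"
```

```text
t 18.32 pos [ 0.6003 -0.0108  0.0265] yaw_y 4.75 F [ 0.35 -1.77 -0.25] open 0.5 | units [1.78 0.15 0.78]
```

View pics/w9.png

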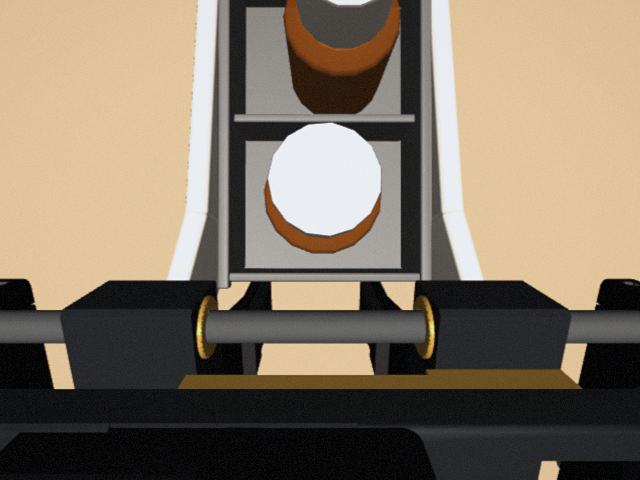

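View pics/top9.png

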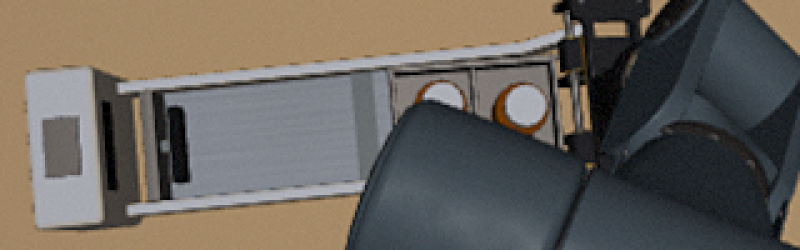

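The crate's front is at about the ramp top (top-view crop x≈388), with the level strip at 352–388 ahead. Rail bends are at about (207,212) and (452,212) in the wrist view. Jars fine.

```bash
python3 -c "
from h import *
T=np.load('pics/w9_T.npy')
print(wray(T,200,212,.05),wray(T,454,212,.05), wray(T,230,278,.04),wray(T,420,278,.04))
f=lambda x,y:(x/2.5+70,y/2.5+185)
for z in(.0255,):
  print(ray('top',*f(352,128),z),ray('top',*f(353,100),z),ray('top',*f(386,100),z))
"
```

```text
[0.54776494 0.02329012 0.05      ] [0.65536446 0.032143   0.05      ] [ 0.56137312 -0.00302479  0.04      ] [0.64486078 0.00384903 0.04      ]
[0.5857357  0.18751611 0.0255    ] [0.61131443 0.18650416 0.0255    ] [0.61085144 0.15645756 0.0255    ]
```

Request:
arm_command([
  {"translation": [0.08,0,0.036],"dr": [0,0,0],"jaw": 0.5},
  {"translation": [0.08,0,0.036],"dr": [0,0,0],"jaw": 0.5},
  {"translation": [0.08,0,0.036],"dr": [0,0,0],"jaw": 0.5},
  {"translation": [0.08,0,0.036],"dr": [0,0,0],"jaw": 0.5},
  {"translation": [0.08,0,0.036],"dr": [0,0,0],"jaw": 0.5},
  {"translation": [0.08,0,0.036],"dr": [0,0,0],"jaw": 0.5},
  {"translation": [0.08,0,0.036],"dr": [0,0,0],"jaw": 0.5},
])

```text
time_s: 18.9
position: [0.5991, 0.0041, 0.0264]
tcp_rot: [[-0.075, 0.997, -0.034], [0.91, 0.083, 0.405], [0.407, -0.0, -0.913]]
force: [0.2, -3.0, -0.6]
opening: 0.501
```

Request:
arm_command([
  {"translation": [0.08,0,0.036],"dr": [0,0,0],"jaw": 0.5},
  {"translation": [0.08,0,0.036],"dr": [0,0,0],"jaw": 0.5},
  {"translation": [0.08,0,0.036],"dr": [0,0,0],"jaw": 0.5},
  {"translation": [0.08,0,0.036],"dr": [0,0,0],"jaw": 0.5},
  {"translation": [0.08,0,0.036],"dr": [0,0,0],"jaw": 0.5},
  {"translation": [0.08,0,0.036],"dr": [0,0,0],"jaw": 0.5},
  {"translation": [0.08,0,0.036],"dr": [0,0,0],"jaw": 0.5},
])

```text
time_s: 19.48
position: [0.5979, 0.0193, 0.0264]
tcp_rot: [[-0.075, 0.997, -0.034], [0.91, 0.083, 0.405], [0.407, -0.0, -0.914]]
force: [-0.6, -3.6, -1.0]
opening: 0.501
```

Request:
arm_command([
  {"translation": [0.08,0,0.036],"dr": [0,0,0],"jaw": 0.5},
  {"translation": [0.08,0,0.036],"dr": [0,0,0],"jaw": 0.5},
  {"translation": [0.08,0,0.036],"dr": [0,0,0],"jaw": 0.5},
  {"translation": [0.08,0,0.036],"dr": [0,0,0],"jaw": 0.5},
  {"translation": [0.08,0,0.036],"dr": [0,0,0],"jaw": 0.5},
  {"translation": [0.08,0,0.036],"dr": [0,0,0],"jaw": 0.5},
  {"translation": [0.08,0,0.036],"dr": [0,0,0],"jaw": 0.5},
])

```text
time_s: 20.07
position: [0.5975, 0.0334, 0.0268]
tcp_rot: [[-0.076, 0.997, -0.032], [0.911, 0.083, 0.404], [0.405, 0.002, -0.914]]
force: [0.0, -7.7, 3.8]
opening: 0.501
```

The rear edge is meeting the ramp. From here I raise the fingers with the crate, moving along tool x.

Request:
arm_command([
  {"translation": [0.08,0,0],"dr": [0,0,0],"jaw": 0.5},
  {"translation": [0.08,0,0],"dr": [0,0,0],"jaw": 0.5},
  {"translation": [0.08,0,0],"dr": [0,0,0],"jaw": 0.5},
  {"translation": [0.08,0,0],"dr": [0,0,0],"jaw": 0.5},
])

```text
time_s: 20.4
position: [0.5959, 0.0421, 0.0295]
tcp_rot: [[-0.075, 0.997, -0.034], [0.91, 0.082, 0.406], [0.407, -0.0, -0.913]]
force: [0.2, -4.0, -3.3]
opening: 0.503
```

Request:
arm_command([
  {"translation": [0.08,0,0],"dr": [0,0,0],"jaw": 0.5},
  {"translation": [0.08,0,0],"dr": [0,0,0],"jaw": 0.5},
  {"translation": [0.08,0,0],"dr": [0,0,0],"jaw": 0.5},
  {"translation": [0.08,0,0],"dr": [0,0,0],"jaw": 0.5},
])

```text
time_s: 20.73
position: [0.5953, 0.0492, 0.0329]
tcp_rot: [[-0.075, 0.997, -0.034], [0.91, 0.083, 0.405], [0.407, -0.0, -0.913]]
force: [-0.7, -3.5, -2.3]
opening: 0.498
```

Request:
arm_command([
  {"translation": [0.08,0,0],"dr": [0,0,0],"jaw": 0.5},
  {"translation": [0.08,0,0],"dr": [0,0,0],"jaw": 0.5},
  {"translation": [0.08,0,0],"dr": [0,0,0],"jaw": 0.5},
  {"translation": [0.08,0,0],"dr": [0,0,0],"jaw": 0.5},
])

```text
time_s: 21.07
position: [0.5949, 0.0564, 0.0362]
tcp_rot: [[-0.075, 0.997, -0.033], [0.91, 0.082, 0.405], [0.407, 0.0, -0.914]]
force: [0.5, -3.7, -1.3]
opening: 0.495
```

```bash
python3 -c "
from h import *
wrist('w10')
togo([.59,0.08,.045])"
```

```text
t 21.12 pos [0.5948 0.0568 0.0364] yaw_y 4.74 F [ 0.07 -3.19 -1.65] open 0.501 | units [ 1.   -0.12  0.07]
```

View pics/w10.png

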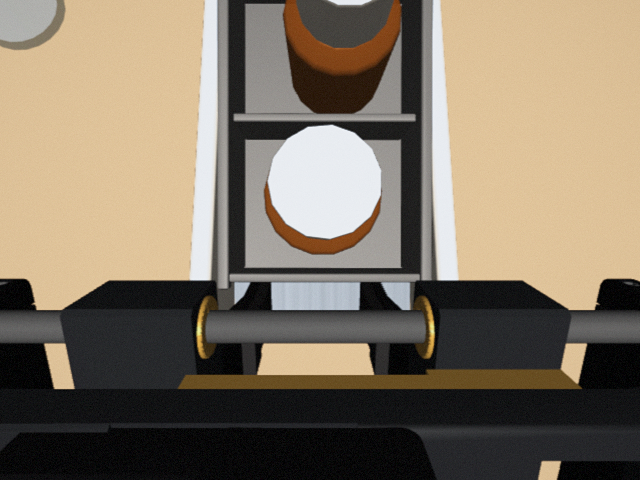

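Request:
arm_command([
  {"translation": [0.08,0,0],"dr": [0,0,0],"jaw": 0.5},
  {"translation": [0.08,0,0],"dr": [0,0,0],"jaw": 0.5},
  {"translation": [0.08,0,0],"dr": [0,0,0],"jaw": 0.5},
  {"translation": [0.08,0,0],"dr": [0,0,0],"jaw": 0.5},
])

```text
time_s: 21.45
position: [0.5944, 0.0636, 0.0395]
tcp_rot: [[-0.075, 0.997, -0.033], [0.91, 0.082, 0.405], [0.407, 0.0, -0.914]]
force: [0.5, -3.5, -1.1]
opening: 0.501
```

Request:
arm_command([
  {"translation": [0.08,0,0],"dr": [0,0,0],"jaw": 0.5},
  {"translation": [0.08,0,0],"dr": [0,0,0],"jaw": 0.5},
  {"translation": [0.08,0,0],"dr": [0,0,0],"jaw": 0.5},
  {"translation": [0.08,0,0],"dr": [0,0,0],"jaw": 0.5},
])

```text
time_s: 21.78
position: [0.5938, 0.0709, 0.0428]
tcp_rot: [[-0.075, 0.997, -0.033], [0.91, 0.082, 0.405], [0.407, 0.0, -0.914]]
force: [0.2, -4.3, -0.3]
opening: 0.499
```

Request:
arm_command([
  {"translation": [0.07,0,0.02],"dr": [0,0,0],"jaw": 0.5},
  {"translation": [0.07,0,0.02],"dr": [0,0,0],"jaw": 0.5},
  {"translation": [0.07,0,0.02],"dr": [0,0,0],"jaw": 0.5},
])

```text
time_s: 22.03
position: [0.5934, 0.0763, 0.0435]
tcp_rot: [[-0.075, 0.997, -0.033], [0.91, 0.082, 0.405], [0.407, 0.0, -0.914]]
force: [1.0, -5.3, 0.1]
opening: 0.503
```

```bash
python3 -c "
from h import *
wrist('w11')
togo([.59,0.08,.045])"
```

```text
t 22.08 pos [0.5932 0.0767 0.0436] yaw_y 4.74 F [ 1.   -3.82 -0.17] open 0.501 | units [ 0.15 -0.12  0.01]
```

View pics/w11.png

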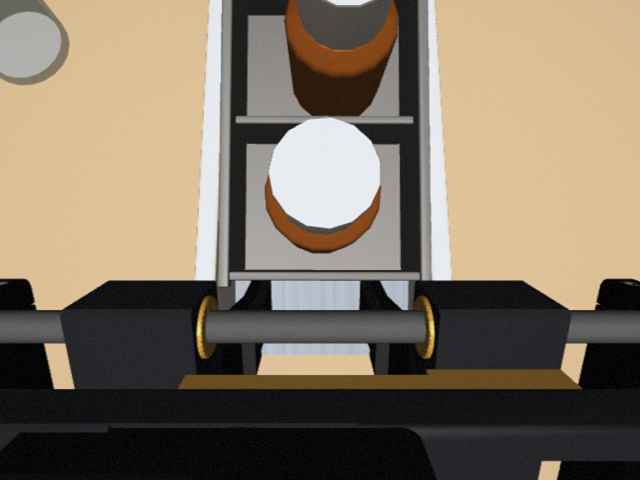

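Request:
arm_command([
  {"translation": [0.06,0,0.01],"dr": [0,0,0],"jaw": 0.5},
  {"translation": [0.06,0,0.01],"dr": [0,0,0],"jaw": 0.5},
  {"translation": [0.06,0,0.01],"dr": [0,0,0],"jaw": 0.5},
])

```text
time_s: 22.33
position: [0.5929, 0.0806, 0.0446]
tcp_rot: [[-0.075, 0.997, -0.033], [0.91, 0.082, 0.405], [0.407, 0.0, -0.914]]
force: [0.6, -4.5, 0.7]
opening: 0.501
```

Request:
arm_command([
  {"translation": [0.06,0,0.01],"dr": [0,0,0],"jaw": 0.5},
  {"translation": [0.06,0,0.01],"dr": [0,0,0],"jaw": 0.5},
  {"translation": [0.06,0,0.01],"dr": [0,0,0],"jaw": 0.5},
])

```text
time_s: 22.58
position: [0.5926, 0.0851, 0.0458]
tcp_rot: [[-0.075, 0.997, -0.033], [0.91, 0.082, 0.405], [0.407, 0.0, -0.914]]
force: [-0.0, -5.6, 1.2]
opening: 0.5
```

Request:
arm_command([
  {"translation": [0.06,0,0.01],"dr": [0,0,0],"jaw": 0.5},
  {"translation": [0.06,0,0.01],"dr": [0,0,0],"jaw": 0.5},
  {"translation": [0.06,0,0.01],"dr": [0,0,0],"jaw": 0.5},
])

```text
time_s: 22.83
position: [0.5923, 0.0895, 0.047]
tcp_rot: [[-0.075, 0.997, -0.033], [0.91, 0.082, 0.405], [0.407, 0.0, -0.914]]
force: [0.1, -5.0, 2.1]
opening: 0.499
```

```bash
python3 -c "
from h import *
wrist('w12')
togo([.59,0.1,.047])"
```

```text
t 22.88 pos [0.5922 0.0898 0.0472] yaw_y 4.73 F [ 0.11 -4.7   1.77] open 0.504 | units [ 0.37 -0.06  0.17]
```

View pics/w12.png

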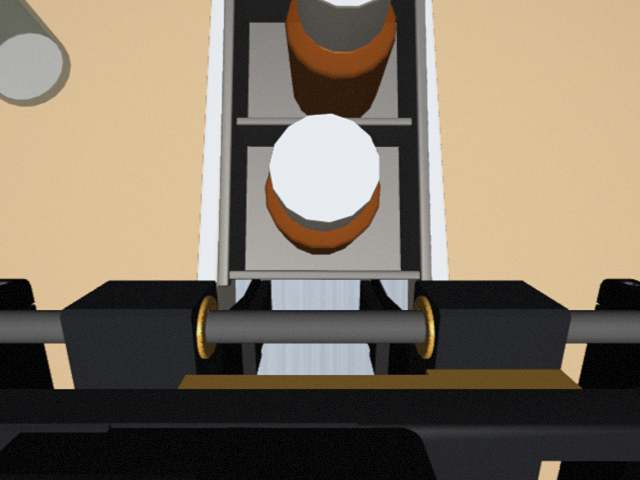

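```bash
cat >> h.py <<'E'
def rims(name):
    T=np.load(f'pics/{name}_T.npy');d=np.load(f'pics/{name}_d.npy');W=cloud("wrist",d,T)
    for v in range(262,282,3): print(v,W[v,300:350].mean(0).round(4))
    for v in range(112,126,3): print(v,W[v,240:262].mean(0).round(4))
    c=W[130:200,290:360].reshape(-1,3);c=c[c[:,2]>np.median(c[:,2])-.006];n=np.linalg.svd(c-c.mean(0),full_matrices=False)[2][2];print("cap",c.mean(0).round(4),"normal",(n*np.sign(n[2])).round(3))
E
python3 -c "
from h import *
rims('w12')"
```

```text
262 [0.5948 0.1121 0.0261]
265 [0.5949 0.1105 0.0259]
268 [0.595  0.1089 0.0257]
271 [0.5945 0.1043 0.0602]
274 [0.5946 0.1029 0.0604]
277 [0.5946 0.1014 0.0633]
280 [0.5958 0.1033 0.0117]
112 [0.5478 0.1901 0.0367]
115 [0.548  0.1883 0.0367]
118 [0.5537 0.1741 0.06  ]
121 [0.5538 0.1726 0.0599]
124 [0.5539 0.1713 0.0595]
cap [0.5909 0.1335 0.1104] normal [0.012 0.668 0.744]
```

Depth shows the rear wall from about z=0.021 to 0.060 m with the crate about 8° nose-up. The fingers are mid-wall, so I continue.

Request:
arm_command([
  {"translation": [0.06,0,0.01],"dr": [0,0,0],"jaw": 0.5},
  {"translation": [0.06,0,0.01],"dr": [0,0,0],"jaw": 0.5},
  {"translation": [0.06,0,0.01],"dr": [0,0,0],"jaw": 0.5},
])

```text
time_s: 23.13
position: [0.592, 0.0937, 0.0482]
tcp_rot: [[-0.075, 0.997, -0.033], [0.91, 0.082, 0.405], [0.407, 0.001, -0.914]]
force: [0.4, -4.9, 3.3]
opening: 0.497
```

Request:
arm_command([
  {"translation": [0.06,0,0.01],"dr": [0,0,0],"jaw": 0.5},
  {"translation": [0.06,0,0.01],"dr": [0,0,0],"jaw": 0.5},
  {"translation": [0.06,0,0.01],"dr": [0,0,0],"jaw": 0.5},
])

```text
time_s: 23.38
position: [0.5918, 0.0981, 0.0495]
tcp_rot: [[-0.076, 0.997, -0.033], [0.91, 0.082, 0.405], [0.407, 0.001, -0.914]]
force: [-0.1, -6.0, 3.6]
opening: 0.504
```

Request:
arm_command([
  {"translation": [0.06,0,0.015],"dr": [0,0,0],"jaw": 0.5},
  {"translation": [0.06,0,0.015],"dr": [0,0,0],"jaw": 0.5},
  {"translation": [0.06,0,0.015],"dr": [0,0,0],"jaw": 0.5},
])

```text
time_s: 23.63
position: [0.5912, 0.1029, 0.0502]
tcp_rot: [[-0.075, 0.997, -0.033], [0.91, 0.082, 0.406], [0.407, 0.0, -0.913]]
force: [0.1, -4.0, 0.6]
opening: 0.501
```

```bash
python3 -c "
from h import *
wrist('w13');rims('w13')
togo([.59,0.1,.047])"
```

```text
262 [0.5937 0.1254 0.0306]
265 [0.5938 0.1238 0.0307]
268 [0.5933 0.1188 0.0658]
271 [0.5934 0.1175 0.0657]
274 [0.5935 0.1162 0.0658]
277 [0.5937 0.1155 0.0573]
280 [0.5943 0.1154 0.037 ]
112 [0.5461 0.205  0.0372]
115 [0.5462 0.2034 0.037 ]
118 [0.5465 0.2015 0.0372]
121 [0.5518 0.1881 0.0592]
124 [0.552  0.1866 0.0592]
cap [0.5898 0.1472 0.113 ] normal [-0.008  0.706  0.708]
t 23.68 pos [0.591  0.1034 0.0502] yaw_y 4.73 F [ 1.02 -4.    0.58] open 0.501 | units [-0.17 -0.05  0.06]
```

View pics/w13.png

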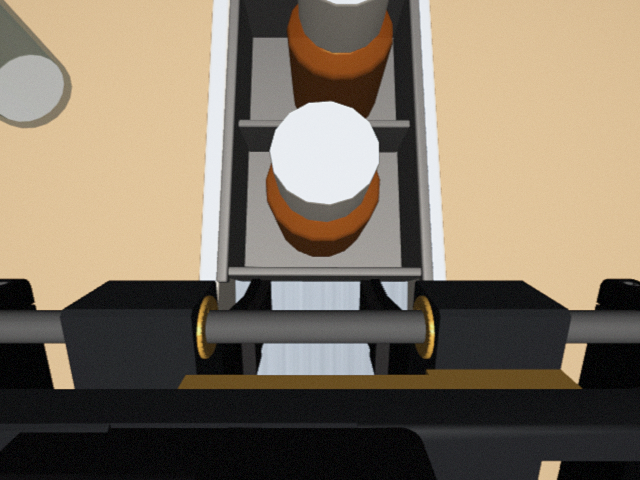

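Request:
arm_command([
  {"translation": [0.06,0,0.02],"dr": [0,0,0],"jaw": 0.5},
  {"translation": [0.06,0,0.02],"dr": [0,0,0],"jaw": 0.5},
  {"translation": [0.06,0,0.02],"dr": [0,0,0],"jaw": 0.5},
])

```text
time_s: 23.93
position: [0.5906, 0.1077, 0.0503]
tcp_rot: [[-0.075, 0.997, -0.034], [0.91, 0.082, 0.406], [0.407, -0.0, -0.913]]
force: [-0.3, -3.2, 2.2]
opening: 0.498
```

Request:
arm_command([
  {"translation": [0.06,0,0.02],"dr": [0,0,0],"jaw": 0.5},
  {"translation": [0.06,0,0.02],"dr": [0,0,0],"jaw": 0.5},
  {"translation": [0.06,0,0.02],"dr": [0,0,0],"jaw": 0.5},
])

```text
time_s: 24.18
position: [0.5902, 0.1124, 0.0509]
tcp_rot: [[-0.075, 0.997, -0.034], [0.91, 0.083, 0.405], [0.407, -0.0, -0.914]]
force: [0.1, -4.2, 1.5]
opening: 0.499
```

Request:
arm_command([
  {"translation": [0.06,0,0.02],"dr": [0,0,0],"jaw": 0.5},
  {"translation": [0.06,0,0.02],"dr": [0,0,0],"jaw": 0.5},
  {"translation": [0.06,0,0.02],"dr": [0,0,0],"jaw": 0.5},
])

```text
time_s: 24.43
position: [0.5899, 0.117, 0.0514]
tcp_rot: [[-0.075, 0.997, -0.033], [0.91, 0.083, 0.405], [0.407, 0.0, -0.914]]
force: [0.2, -5.4, 3.3]
opening: 0.499
```

```bash
python3 -c "
from h import *
wrist('w14');rims('w14')
togo([.59,0.1,.047])"
```

```text
262 [0.5924 0.1395 0.0318]
265 [0.5925 0.1379 0.0318]
268 [0.592  0.1329 0.067 ]
271 [0.5921 0.1316 0.0671]
274 [0.5922 0.1303 0.067 ]
277 [0.5925 0.1297 0.0569]
280 [0.5929 0.1292 0.0418]
112 [0.5443 0.2201 0.0365]
115 [0.5445 0.2183 0.0366]
118 [0.5447 0.2166 0.0363]
121 [0.55   0.2033 0.0583]
124 [0.5503 0.2015 0.0587]
cap [0.5885 0.1617 0.1135] normal [-0.001  0.663  0.748]
t 24.48 pos [0.5898 0.1174 0.0515] yaw_y 4.74 F [ 0.26 -2.65  1.28] open 0.502 | units [-0.71 -0.05 -0.12]
```

View pics/w14.png

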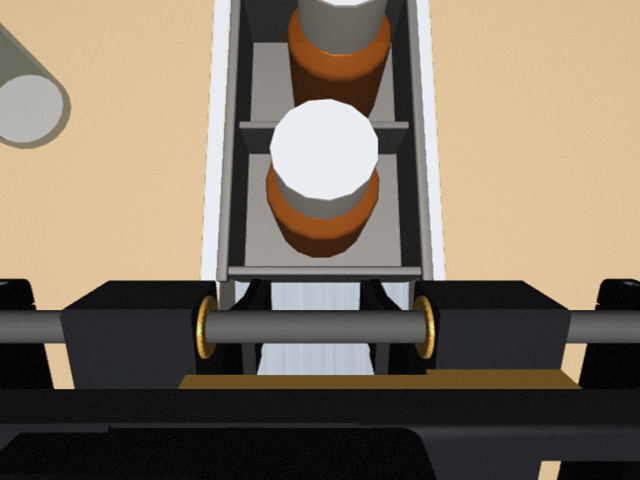

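The crate's centre is past the lip but finger friction is holding the rear down (Fz +3). I back off a few mm to let it tip.

Request:
arm_command([
  {"translation": [-0.08,0,-0.03],"dr": [0,0,0],"jaw": 0.5},
  {"translation": [-0.1,0,-0.05],"dr": [0,0,0],"jaw": 0.5},
  {"translation": [0,0,0],"dr": [0,0,0],"jaw": 0.5},
  {"translation": [0,0,0],"dr": [0,0,0],"jaw": 0.5},
])

```text
time_s: 24.82
position: [0.5897, 0.1123, 0.0509]
tcp_rot: [[-0.075, 0.997, -0.035], [0.91, 0.082, 0.406], [0.408, -0.001, -0.913]]
force: [-1.1, 0.2, -0.0]
opening: 0.495
```

```bash
python3 -c "
from h import *
wrist('w15');rims('w15')
togo([.59,0.1,.047])"
```

```text
262 [0.5918 0.1321 0.0547]
265 [0.592  0.1314 0.0484]
268 [0.5922 0.1306 0.0414]
271 [0.5925 0.1297 0.034 ]
274 [0.5929 0.1295 0.0175]
277 [0.593  0.1278 0.017 ]
280 [0.5931 0.1258 0.0209]
112 [0.549  0.2039 0.057 ]
115 [0.549  0.2027 0.0562]
118 [0.5487 0.2022 0.0541]
121 [0.5484 0.2018 0.0519]
124 [0.5481 0.2012 0.0499]
cap [0.5881 0.1609 0.1135] normal [-0.063  0.944  0.323]
t 24.87 pos [0.5898 0.1123 0.051 ] yaw_y 4.74 F [ 0.08 -1.63 -0.35] open 0.498 | units [-0.51 -0.03 -0.05]
```

View pics/w15.png

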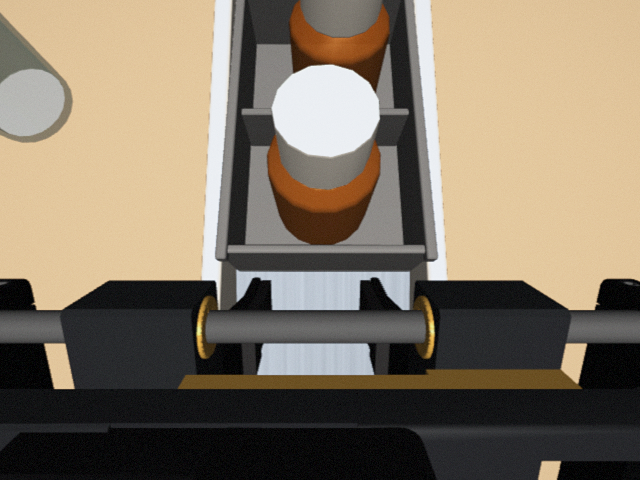

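The crate tipped nose-down into the well: the rear wall now spans rows 245–271, bottom at z≈0.034. Both jars are upright. I push on level.

Request:
arm_command([
  {"translation": [0.055,0,0.025],"dr": [0,0,0],"jaw": 0.5},
  {"translation": [0.055,0,0.025],"dr": [0,0,0],"jaw": 0.5},
  {"translation": [0.055,0,0.025],"dr": [0,0,0],"jaw": 0.5},
  {"translation": [0.055,0,0.025],"dr": [0,0,0],"jaw": 0.5},
  {"translation": [0.055,0,0.025],"dr": [0,0,0],"jaw": 0.5},
  {"translation": [0.055,0,0.025],"dr": [0,0,0],"jaw": 0.5},
])

```text
time_s: 25.37
position: [0.5898, 0.1205, 0.0511]
tcp_rot: [[-0.076, 0.997, -0.033], [0.911, 0.083, 0.404], [0.405, 0.001, -0.914]]
force: [0.2, -2.7, -0.4]
opening: 0.501
```

Request:
arm_command([
  {"translation": [0.055,0,0.025],"dr": [0,0,0],"jaw": 0.5},
  {"translation": [0.055,0,0.025],"dr": [0,0,0],"jaw": 0.5},
  {"translation": [0.055,0,0.025],"dr": [0,0,0],"jaw": 0.5},
  {"translation": [0.055,0,0.025],"dr": [0,0,0],"jaw": 0.5},
])

```text
time_s: 25.7
position: [0.5891, 0.127, 0.0511]
tcp_rot: [[-0.075, 0.997, -0.033], [0.911, 0.082, 0.405], [0.406, 0.0, -0.914]]
force: [-0.3, -2.1, -1.1]
opening: 0.5
```

Request:
arm_command([
  {"translation": [0.055,0,0.025],"dr": [0,0,0],"jaw": 0.5},
  {"translation": [0.055,0,0.025],"dr": [0,0,0],"jaw": 0.5},
  {"translation": [0.055,0,0.025],"dr": [0,0,0],"jaw": 0.5},
  {"translation": [0.055,0,0.025],"dr": [0,0,0],"jaw": 0.5},
  {"translation": [0.055,0,0.025],"dr": [0,0,0],"jaw": 0.5},
  {"translation": [0.055,0,0.025],"dr": [0,0,0],"jaw": 0.5},
])

```text
time_s: 26.2
position: [0.5883, 0.1362, 0.0511]
tcp_rot: [[-0.075, 0.997, -0.034], [0.91, 0.083, 0.405], [0.407, 0.0, -0.914]]
force: [-0.1, -2.8, -1.3]
opening: 0.501
```

```bash
python3 -c "
from h import *
wrist('w16');rims('w16')
togo([.59,0.1,.047])"
```

```text
262 [0.5901 0.1545 0.0685]
265 [0.5899 0.1528 0.072 ]
268 [0.5903 0.1518 0.0691]
271 [0.5902 0.1504 0.0701]
274 [0.5907 0.15   0.06  ]
277 [0.5909 0.1492 0.0518]
280 [0.5912 0.1483 0.0429]
112 [0.5424 0.2401 0.0347]
115 [0.5425 0.2384 0.0346]
118 [0.5427 0.2366 0.0344]
121 [0.5429 0.2348 0.0344]
124 [0.548  0.2221 0.0555]
cap [0.5867 0.1825 0.113 ] normal [-0.036  0.752  0.659]
t 26.25 pos [0.5882 0.1365 0.0511] yaw_y 4.74 F [ 0.48 -0.96 -0.54] open 0.5 | units [-1.4  -0.05 -0.44]
```

View pics/w16.png

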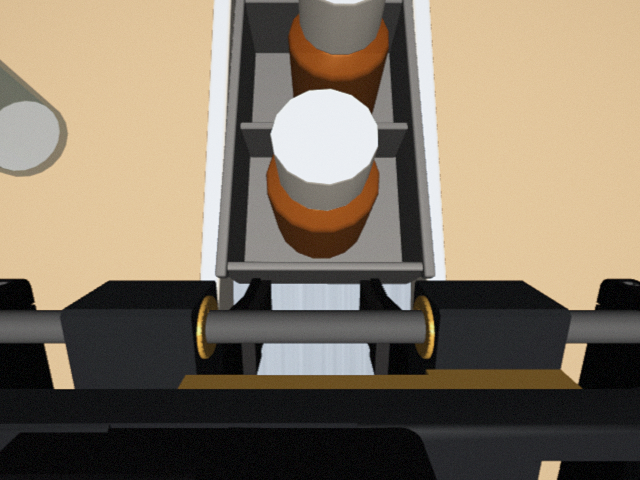

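Request:
arm_command([
  {"translation": [0.055,0,0.025],"dr": [0,0,0],"jaw": 0.5},
  {"translation": [0.055,0,0.025],"dr": [0,0,0],"jaw": 0.5},
  {"translation": [0.055,0,0.025],"dr": [0,0,0],"jaw": 0.5},
  {"translation": [0.055,0,0.025],"dr": [0,0,0],"jaw": 0.5},
  {"translation": [0.055,0,0.025],"dr": [0,0,0],"jaw": 0.5},
  {"translation": [0.055,0,0.025],"dr": [0,0,0],"jaw": 0.5},
  {"translation": [0.055,0,0.025],"dr": [0,0,0],"jaw": 0.5},
])

```text
time_s: 26.83
position: [0.5874, 0.1467, 0.051]
tcp_rot: [[-0.075, 0.997, -0.034], [0.91, 0.083, 0.405], [0.407, -0.0, -0.914]]
force: [-0.1, -2.5, -0.3]
opening: 0.501
```

Request:
arm_command([
  {"translation": [0.055,0,0.025],"dr": [0,0,0],"jaw": 0.5},
  {"translation": [0.055,0,0.025],"dr": [0,0,0],"jaw": 0.5},
  {"translation": [0.055,0,0.025],"dr": [0,0,0],"jaw": 0.5},
  {"translation": [0.055,0,0.025],"dr": [0,0,0],"jaw": 0.5},
  {"translation": [0.055,0,0.025],"dr": [0,0,0],"jaw": 0.5},
  {"translation": [0.055,0,0.025],"dr": [0,0,0],"jaw": 0.5},
  {"translation": [0.055,0,0.025],"dr": [0,0,0],"jaw": 0.5},
])

```text
time_s: 27.42
position: [0.5865, 0.1573, 0.0509]
tcp_rot: [[-0.075, 0.997, -0.034], [0.91, 0.083, 0.405], [0.407, -0.0, -0.914]]
force: [0.9, -2.4, -1.2]
opening: 0.498
```

Request:
arm_command([
  {"translation": [0.055,0,0.025],"dr": [0,0,0],"jaw": 0.5},
  {"translation": [0.055,0,0.025],"dr": [0,0,0],"jaw": 0.5},
  {"translation": [0.055,0,0.025],"dr": [0,0,0],"jaw": 0.5},
  {"translation": [0.055,0,0.025],"dr": [0,0,0],"jaw": 0.5},
  {"translation": [0.055,0,0.025],"dr": [0,0,0],"jaw": 0.5},
])

```text
time_s: 27.83
position: [0.5859, 0.1648, 0.0509]
tcp_rot: [[-0.075, 0.997, -0.034], [0.91, 0.082, 0.405], [0.407, 0.0, -0.914]]
force: [1.1, -2.8, -1.3]
opening: 0.502
```

```bash
python3 -c "
from h import *
wrist('w17');rims('w17')
togo([.59,0.17,.05])"
```

```text
262 [0.5884 0.1874 0.0303]
265 [0.5879 0.182  0.0659]
268 [0.588  0.1807 0.066 ]
271 [0.5881 0.1794 0.0659]
274 [0.5883 0.1785 0.0612]
277 [0.5886 0.1778 0.0521]
280 [0.5889 0.177  0.0418]
112 [0.5399 0.269  0.034 ]
115 [0.5421 0.2622 0.0432]
118 [0.5424 0.2608 0.0425]
121 [0.5405 0.2635 0.034 ]
124 [0.5419 0.2592 0.0389]
cap [0.5844 0.211  0.1108] normal [-0.022  0.779  0.626]
t 27.88 pos [0.5858 0.1651 0.0509] yaw_y 4.74 F [ 0.65 -2.54 -1.1 ] open 0.502 | units [0.15 0.18 0.11]
```

View pics/w17.png

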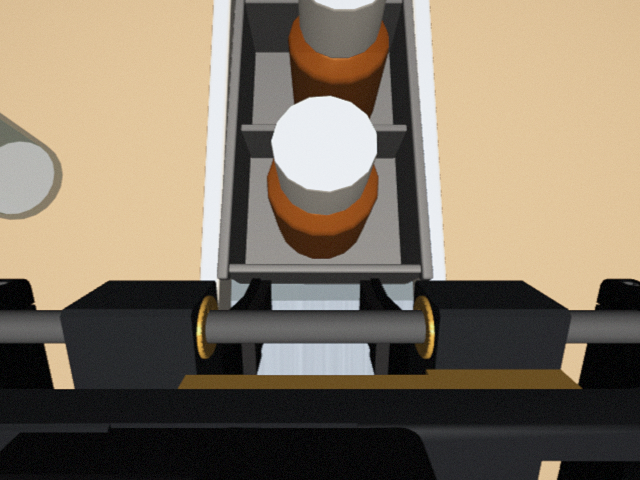

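Request:
arm_command([
  {"translation": [0.03,0,0.02],"dr": [0,0,0],"jaw": 0.5},
  {"translation": [0.03,0,0.02],"dr": [0,0,0],"jaw": 0.5},
  {"translation": [0.03,0,0.02],"dr": [0,0,0],"jaw": 0.5},
  {"translation": [0.03,0,0.02],"dr": [0,0,0],"jaw": 0.5},
  {"translation": [0.03,0,0.02],"dr": [0,0,0],"jaw": 0.5},
])

```text
time_s: 28.3
position: [0.5858, 0.169, 0.0503]
tcp_rot: [[-0.075, 0.997, -0.033], [0.91, 0.082, 0.405], [0.407, 0.0, -0.914]]
force: [0.8, -3.6, 0.5]
opening: 0.501
```

Request:
arm_command([
  {"translation": [0.03,0,0.02],"dr": [0,0,0],"jaw": 0.5},
  {"translation": [0.03,0,0.02],"dr": [0,0,0],"jaw": 0.5},
  {"translation": [0.03,0,0.02],"dr": [0,0,0],"jaw": 0.5},
])

```text
time_s: 28.55
position: [0.5857, 0.1717, 0.0499]
tcp_rot: [[-0.075, 0.997, -0.033], [0.91, 0.082, 0.405], [0.407, 0.001, -0.914]]
force: [0.1, -4.0, 2.1]
opening: 0.503
```

```bash
python3 -c "
from h import *
wrist('w18');rims('w18')
togo([.59,0.17,.05])"
```

```text
262 [0.5881 0.1942 0.0297]
265 [0.5876 0.1889 0.0651]
268 [0.5877 0.1876 0.0651]
271 [0.5878 0.1863 0.0653]
274 [0.588  0.1852 0.0618]
277 [0.5883 0.1845 0.0528]
280 [0.5886 0.1838 0.0423]
112 [0.5397 0.2758 0.0332]
115 [0.5399 0.2741 0.033 ]
118 [0.54   0.2723 0.0329]
121 [0.5402 0.2705 0.0329]
124 [0.5452 0.2581 0.0535]
cap [0.5842 0.2176 0.1101] normal [-0.01   0.595  0.803]
t 28.6 pos [0.5856 0.1719 0.0499] yaw_y 4.73 F [-0.05 -3.43  2.3 ] open 0.5 | units [-0.08  0.17 -0.04]
```

View pics/w18.png

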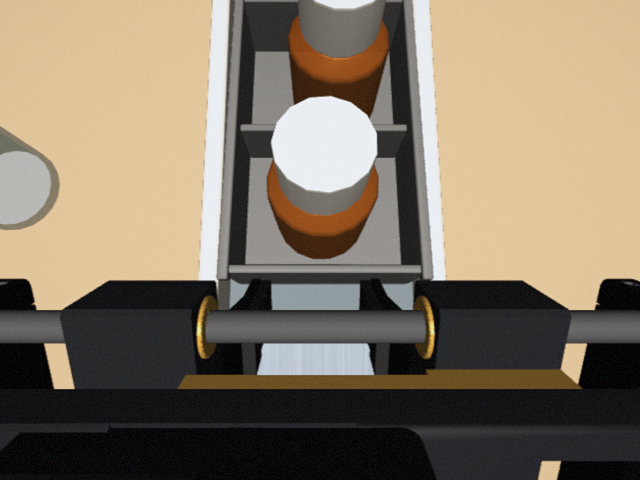

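Request:
arm_command([
  {"translation": [0.03,0,0.016],"dr": [0,0,0],"jaw": 0.5},
  {"translation": [0.03,0,0.016],"dr": [0,0,0],"jaw": 0.5},
  {"translation": [0,0,0],"dr": [0,0,0],"jaw": 0.5},
])

```text
time_s: 28.85
position: [0.5855, 0.1735, 0.0497]
tcp_rot: [[-0.075, 0.997, -0.033], [0.91, 0.082, 0.405], [0.407, 0.001, -0.914]]
force: [0.6, -3.5, 2.7]
opening: 0.501
```

Request:
arm_command([
  {"translation": [0.03,0,0.016],"dr": [0,0,0],"jaw": 0.5},
  {"translation": [0.03,0,0.016],"dr": [0,0,0],"jaw": 0.5},
  {"translation": [0,0,0],"dr": [0,0,0],"jaw": 0.5},
])

```text
time_s: 29.1
position: [0.5853, 0.1753, 0.0495]
tcp_rot: [[-0.075, 0.997, -0.033], [0.91, 0.082, 0.405], [0.407, 0.0, -0.914]]
force: [1.0, -3.7, 3.1]
opening: 0.495
```

```bash
python3 -c "
from h import *
wrist('w19');rims('w19')
togo([.59,0.17,.05])"
```

```text
262 [0.5877 0.1978 0.0294]
265 [0.5872 0.1925 0.0647]
268 [0.5873 0.1911 0.0651]
271 [0.5874 0.1898 0.0651]
274 [0.5876 0.1888 0.0617]
277 [0.5879 0.1881 0.0522]
280 [0.5882 0.1873 0.0417]
112 [0.5394 0.2791 0.0333]
115 [0.5396 0.2773 0.0333]
118 [0.5398 0.2755 0.0333]
121 [0.54   0.2738 0.033 ]
124 [0.5449 0.2614 0.0535]
cap [0.5838 0.221  0.1099] normal [-0.013  0.674  0.738]
t 29.15 pos [0.5853 0.1752 0.0495] yaw_y 4.72 F [ 0.44 -4.18  3.18] open 0.5 | units [-0.2   0.17 -0.11]
```

Request:
arm_command([
  {"translation": [0.03,0,0.013],"dr": [0,0,0],"jaw": 0.5},
  {"translation": [0.03,0,0.013],"dr": [0,0,0],"jaw": 0.5},
  {"translation": [0,0,0],"dr": [0,0,0],"jaw": 0.5},
])

```text
time_s: 29.4
position: [0.5846, 0.1769, 0.0491]
tcp_rot: [[-0.075, 0.997, -0.034], [0.91, 0.083, 0.405], [0.407, -0.001, -0.914]]
force: [-0.4, -2.8, 0.8]
opening: 0.502
```

Request:
arm_command([
  {"translation": [0.03,0,0.013],"dr": [0,0,0],"jaw": 0.5},
  {"translation": [0.03,0,0.013],"dr": [0,0,0],"jaw": 0.5},
  {"translation": [0,0,0],"dr": [0,0,0],"jaw": 0.5},
])

```text
time_s: 29.65
position: [0.5847, 0.1779, 0.0492]
tcp_rot: [[-0.076, 0.997, -0.034], [0.911, 0.083, 0.404], [0.406, 0.0, -0.914]]
force: [0.6, -6.9, 1.3]
opening: 0.499
```

```bash
python3 -c "
from h import *
wrist('w20');rims('w20')
togo([.59,0.17,.05])"
```

```text
262 [0.5875 0.201  0.0234]
265 [0.5875 0.1997 0.0194]
268 [0.5876 0.198  0.0194]
271 [0.5871 0.1934 0.0542]
274 [0.5872 0.192  0.0541]
277 [0.5873 0.1906 0.054 ]
280 [0.5878 0.19   0.0406]
112 [0.5389 0.2817 0.0329]
115 [0.539  0.28   0.0325]
118 [0.5413 0.2732 0.0418]
121 [0.5394 0.2764 0.0324]
124 [0.5395 0.2748 0.0322]
cap [0.5833 0.2263 0.1018] normal [-0.001  0.571  0.821]
t 29.7 pos [0.5847 0.1779 0.0491] yaw_y 4.76 F [ 0.3  -6.02  1.35] open 0.503 | units [-0.29  0.18 -0.17]
```

View pics/w20.png

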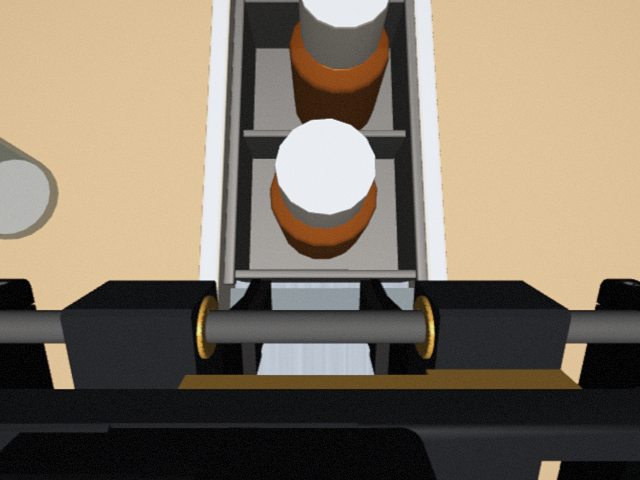

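The rear dropped with the rim now at z=0.054 and the floor at 0.0194. The 7 N is the buffer, so I stop and back off.

Request:
arm_command([
  {"translation": [-0.06,0,-0.03],"dr": [0,0,0],"jaw": 0.5},
  {"translation": [-0.1,0,-0.045],"dr": [0,0,0],"jaw": 0.5},
  {"translation": [-0.3,0,-0.13],"dr": [0,0,0],"jaw": 0.5},
  {"translation": [-0.5,0,-0.22],"dr": [0,0,0],"jaw": 0.5},
  {"translation": [0,0,-0.5],"dr": [0,0,0],"jaw": 0.5},
  {"translation": [0,0,-1],"dr": [0,0,0],"jaw": 0.5},
  {"translation": [0,0,-1],"dr": [0,0,0],"jaw": 0.5},
  {"translation": [0,0,-1],"dr": [0,0,0],"jaw": 0.5},
  {"translation": [0,0,0],"dr": [0,0,0],"jaw": 0.5},
  {"translation": [0,0,0],"dr": [0,0,0],"jaw": 0.5},
])

```text
time_s: 30.53
position: [0.5911, 0.1155, 0.1313]
tcp_rot: [[-0.075, 0.997, -0.029], [0.911, 0.081, 0.405], [0.406, 0.004, -0.914]]
force: [0.2, 0.2, 0.1]
opening: 0.501
```

```bash
python3 -c "
from h import *
wrist('w21')
p,d=capture('top');cv2.imwrite('pics/top21.png',p[:,:,::-1]);p,d=capture('side');cv2.imwrite('pics/side21.png',p[:,:,::-1])
T=np.load('pics/w21_T.npy');d=np.load('pics/w21_d.npy');W=cloud('wrist',d,T);np.save('pics/W21.npy',W)
togo([.59,0.17,.05])"
```

```text
t 30.68 pos [0.5889 0.117  0.1286] yaw_y 4.73 F [-0.01  0.98  0.33] open 0.498 | units [0.65 0.23 3.73]
```

View pics/w21.png

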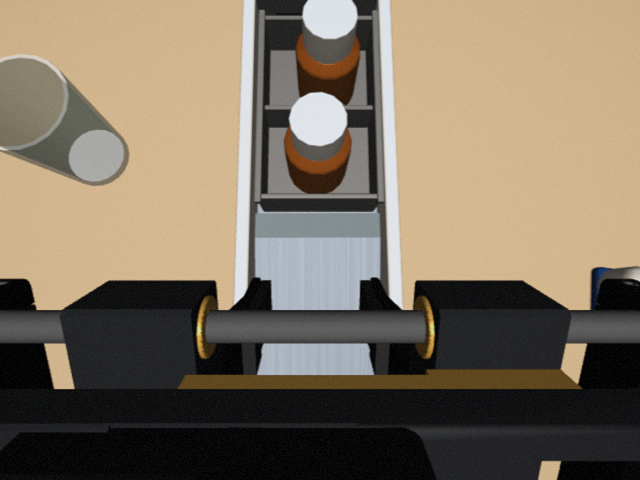

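View pics/top21.png

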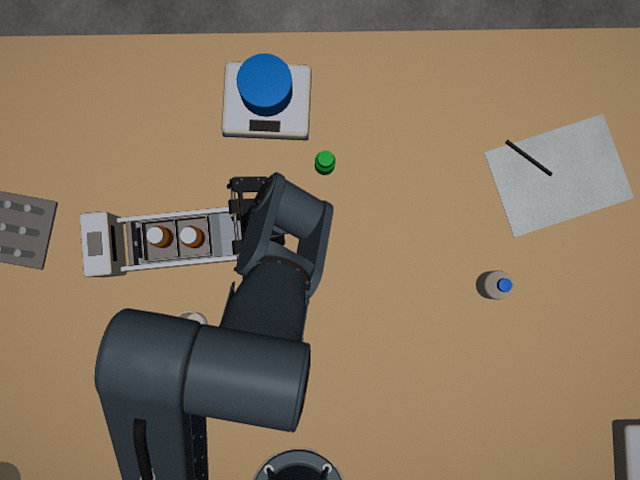

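View pics/side21.png

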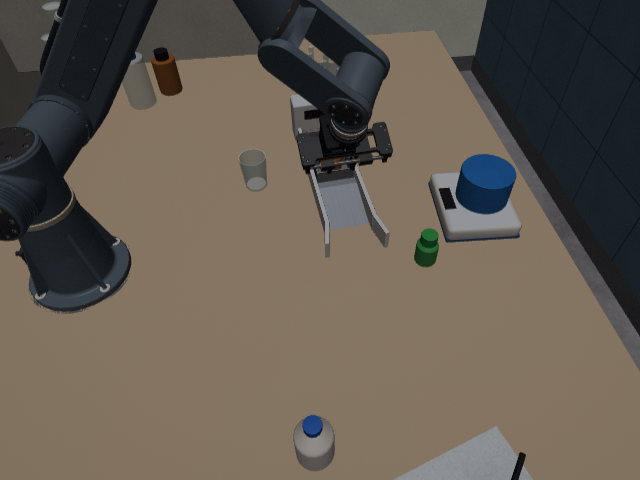

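The crate sits past the lip (wrist rows 18–208) with both jars upright. The beaker (side 253,170) and wash bottle (313,440) have not moved. One numeric check of flatness follows.

Run:
```python
from h import *
W=np.load('pics/W21.npy')
for n,v,u in[("rear rim",197,slice(290,340)),("rear rim",195,slice(290,340)),("floor r",180,slice(268,282)),("floor f",85,slice(276,292)),("front rim",16,slice(262,300)),("front rim",18,slice(262,300)),("capR",120,slice(305,330)),("capF",18,slice(320,340)),("level strip",225,slice(270,370))]:
    print(n,np.median(W[v,u],0).round(4))
for u in(258,261,264,380):
    q=W[40:190:30,u];print(u,q.round(3).tolist())
print(read_state()["force"],read_state()["opening"])
```

```text
rear rim [0.5841 0.191  0.0544]
rear rim [0.584  0.1922 0.0544]
floor r [0.5489 0.2133 0.0195]
floor f [0.5483 0.2998 0.0192]
front rim [0.5454 0.3359 0.0542]
front rim [0.5457 0.334  0.0543]
capR [0.5828 0.225  0.1014]
capF [0.5852 0.2951 0.1013]
level strip [0.5893 0.1767 0.0254]
258 [[0.525, 0.331, 0.033], [0.533, 0.287, 0.056], [0.536, 0.262, 0.055], [0.539, 0.238, 0.057], [0.541, 0.215, 0.056]]
261 [[0.533, 0.311, 0.057], [0.535, 0.287, 0.056], [0.538, 0.262, 0.057], [0.541, 0.238, 0.057], [0.543, 0.216, 0.054]]
264 [[0.535, 0.312, 0.056], [0.538, 0.287, 0.056], [0.54, 0.265, 0.052], [0.542, 0.242, 0.05], [0.543, 0.219, 0.046]]
380 [[0.626, 0.326, 0.048], [0.626, 0.293, 0.057], [0.627, 0.269, 0.056], [0.628, 0.246, 0.056], [0.629, 0.222, 0.057]]
[-0.01338284  0.98022518  0.32982974] 0.49793684081045064
```

The crate is flat: both rims are at 0.054 m, the floor is at 0.0195 m front and back, and both caps are at 0.101 m. The robot touches nothing, so I hand in.

```bash
python3 -c "
from rig import *
print(hand_in())"
```

```text
the job is handed in; nothing more can be done
None
```

The job is done and handed in at about 31 s of the 72 s allowed. No verdict was reported.

**Jar:** I gripped the loose amber jar by its cap and released it in the crate's rear pocket. A wrist picture then showed it upright and centred in the pocket.

**Push:** I pushed the crate's rear wall with two half-open fingers on the tool tilted back 24°, raising the fingers with the ramp. Finger friction held the rear down at the lip, so I backed off once there to let the crate tip. I stopped when I felt the buffer at about 7 N. The highest forces read at the end of a move were about 8.6 N; forces between readings were not recorded.

**Last checks** (depth images, before handing in):

| Check | Result |
|---|---|
| Crate rims, front and rear | both 0.054 m above the bench, so the underside is at about 14.4 mm (limit 18.5 mm) |
| Crate floor, front and rear pocket | both about 0.0195 m, so flat |
| Rear edge | about 0.190 m in world y, lip at about 0.187 m |
| Jar caps | both about 0.101 m high, both jars upright |
| Beaker and wash bottle | unmoved in the side picture |
| Robot | about 0.13 m up, touching nothing |

**Disagreements:**
- My first reading of the bay's origin from the top view was about 10 mm off the wrist view. I used the lip's measured position instead.
- The wrist depth suggested a slight nose-up tilt at the lip. I did not resolve it; after the back-off the crate was nose-down.

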